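Stack the baking dishes on the plate warmer and switch it on

ROBOT

A 6-joint arm with a two-finger parallel gripper is mounted at the origin on the work surface. World frame = base frame: x ahead of the robot, y to its left, z up, the work surface at z = 0. Lengths are in m, angles in rad, forces in N, time in s.
With the tool pointing down it reaches from about 0.35 to 0.775 m from the base axis. Payload 5.5 kg.
Tool frame: the origin (TCP) lies midway between the tips of the shut fingers; the grasp point (between the pads) lies 19 mm behind it; z points along the fingers, y is the line along which they close (so a half turn about z gives the same grasp; the last joint's range is limited). The gripper opens to 85 mm and grips with 20 to 120 N. Pads are 22 mm wide; open, the fingers measure 114 mm over their backs; the gripper's body (76 mm by 85 mm) begins 54 mm behind the grasp point. The pads swing forward as they close: fully open they stand 13 mm farther back than shut.
Start: joints at [1.061, 0.313, 0.046, 1.304, 0, 1.431], TCP at [0.208, 0.536, 0.21] pointing down, gripper open.
Joint ranges: [-2.76, 2.76], [-0.86, 1.69], [-1.03, 1.26], [-2.2, 2.34], [-1.47, 1.5], [-3.14, 3.14]. Speed limits (rad/s): [2.57, 2.57, 3.14, 3.14, 3.14, 3.14].

INTERFACE

Orientations are given as [roll, pitch, yaw] about the fixed x, y, z axes, in that order (R = Rz(yaw) Ry(pitch) Rx(roll)).
In Python, from rig import manip gives the robot as it stands.
- The arm moves only by the tool jog_arm, never from a script. Its argument "increments" is a list of rows, each an object of numbers: "dx", "dy", "dz": the shift along the tool's x, y, z scaled (see below); "ax", "ay", "az": the turn, a rotation vector about the tool's x, y, z scaled (see below); "grip": the opening, from -1 (shut) to 1 (fully open), so that 0 is half open. In form: [{"dx": .., "dy": .., "dz": .., "ax": .., "ay": .., "az": .., "grip": ..}, ...]. A call has exactly 5 rows; each row shifts and turns the commanded pose from where the row before left it, along the tool's axes as they then stand; what a row does not reach is not made up. The controller multiplies each number of a shift by 600 mm and each number of a turn by 180 degrees. A row lasts 1/10 s, in which the tool goes at most 50 mm and 8.59 degrees, less where a joint would pass 70% of its speed; a pose out of reach is approached as far as the arm can. A call with a number of a shift or a turn outside -1 to 1 is refused whole. A call with a gripper value outside its range is refused whole. The fingers move at their own pace and stop on an object; "squeeze" is the grip in N (left out, the last holds). Time passes only in rows, so rows that do not move let the fingers close, or fill a call up. It gives the time, the measured TCP pose, the force, the opening and the grip force at its end, in the units of the state.
- manip.observe(): the state, without advancing time (a new reading comes with each control period).
- manip.camera(name): name is "scene" or "side" or "wrist"; returns a dict with "img" (384x512x3 uint8, red, green, blue), "camera_matrix" (3x3 intrinsics, pixels), "world_from_camera" (4x4, takes a point from camera to world coordinates). Camera axes: x right, y up, looking along -z (the intrinsics and any distortion apply to the point x, -y, -z); pixel columns grow to the right and rows downward; lengths in m; the calibration is good to about 2 mm. A picture is of the moment at which its call begins. There is no depth.
- manip.hand_in(): hands the job in; it is judged then, once.
Trained networks look in a picture, given as the dict that the camera call returned (one of the last four; its "shot" number tells which), for a name from the list of things; names that differ only in an ending like _2 or _b are one class to them, and where a whole thing is asked for, a point or a joint stands for the part that bears it (a point fixed in the world has none). Each returns a list of dicts, best first, with "conf" (0 to 1); they miss things now and then, are a little off and sometimes report something else, mostly with a low value. They report only what shows in the picture. A call takes as long as a camera call. They do not tell look-alikes from the thing itself.
- manip.search_frame(query, picture): "extent" ([left, top, right, bottom] in pixels, round what is visible of it).
- manip.trace(query, picture): "pixels" (384x512 bool, what is visible of it) and "extent" ([left, top, right, bottom] in pixels, round what is visible of it).
The state is a dict: "time_s": time; "q": joint angles; "qd": joint speeds; "joint_torque": joint torques, N m; "ee_pos": TCP position; "eef_rot": TCP orientation; "contact_force": force on the tool from outside, world axes, zero at the start; "moment": the same for the moment, N m; "finger_gap": finger opening in m; "grasp_force": force on a finger pad.
Only numpy, scipy, OpenCV 4.12 (cv2) and the standard library are available. Lean on these libraries where they do the work, as an engineer would, in place of code of your own. Each camera call takes 0.05 s, during which the arm holds its last target. There are 200 camera calls.

TASK

Warm the three baking dishes: stand the large dish upright and centred on the round hot plate, nest the middle dish in it and the small dish in the middle one, all set down gently and sitting flat. Only then swing the warmer's switch handle clockwise (seen from above) from off all the way to its on stop. Leave the jar, the pepper mill and the mug where they stand.

Things in the scene. Friction and masses are not known exactly. Their poses are not given: they have to be found in the camera images.
- dish_large: Large straight-sided white porcelain baking dish, open at the top, no handle: 160 mm across the rim, 148 mm across the base, 60 mm high, wall and floor 8 mm thick, about 0.45 kg. Origin: centre of the underside, z up. Starts upright on the counter to the left of the warmer.
- dish_mid: Middle dish of the same kind and colour: 110 mm across the rim, 100 mm across the base, 66 mm high, wall and floor 8 mm thick, about 0.28 kg. Origin: centre of the underside, z up. Starts upright on the counter to the right of the warmer: it or the small dish stands in the path of the switch handle, the other farther right.
- dish_small: Small dish of the same kind and colour: 62 mm across the rim, 54 mm across the base, 70 mm high, wall and floor 8 mm thick, about 0.14 kg. Origin: centre of the underside, z up. Swaps places with the middle dish.
- plate (a point): Centre of the top of the warmer's round dark hot plate (190 mm across), 35 mm above the counter. Axes are the warmer's: x away from the robot at yaw 0, y to the left, z up. The warmer is a fixed steel plinth 210 x 210 mm, 30 mm high, concentric with the plate; a black switch housing 75 x 75 mm, 35 mm high, adjoins its right side.
- pivot (a point): Point on the switch handle's vertical turning axis, on top of the housing, 38 mm above the counter; at (-60, -140.5, +3) mm in the axes of plate. Axes as plate.
- grip (a point): Point on the axis of the upright black finger post at the handle's outer end, 110 mm from the turning axis, 88 mm above the counter. The post is 18 mm thick and reaches from 50 to 112 mm above the counter. It stands on a flat arm, 18 mm wide, that lies 50 to 62 mm above the counter. Axes turn with the handle: x points outward along the arm.
- switch (a joint): Angle of the switch handle (rad). 0 = off: the arm points along the warmer's +x, beside the plinth. 1.571 = on: the arm points along the warmer's -y, away from the plinth. Turns clockwise seen from above. An over-centre spring snaps it to the nearer stop; pushing the post takes 4 to 6 N.
- jar: Bystander: glass storage jar with a wooden cap, 76 mm across, 150 mm high, loose on the counter. Origin: centre of the underside.
- mill: Bystander: dark wooden pepper mill, 52 mm across, 168 mm high, loose, beyond the hot plate. Origin: centre of the underside.
- mug: Bystander: blue mug, 76 mm across, 85 mm high, with a handle on its +y side reaching about 70 mm from the axis; loose, on the robot's side of the warmer. Origin: centre of the underside.
There are look-alikes about, which are no part of the job. Leave any purple look-alike of the dish_small alone.

How it is judged:
On the way, in this order (a step that is already met when the one before it is completed fails the run):
1. the large dish stands on the hot plate, the middle dish flat in it, the small dish flat in the middle one, while the switch is still off (horizontal distance between dish_large and plate below 0.021 m and z of dish_large in the frame of plate between -0.004 and 0.004 m and angle between each of dish_large, dish_mid, dish_small's own z axis and vertical below 0.08 rad and horizontal distance between dish_mid and dish_large below 0.022 m and z of dish_mid in the frame of dish_large between 0.004 and 0.012 m and horizontal distance between dish_small and dish_mid below 0.022 m and z of dish_small in the frame of dish_mid between 0.004 and 0.012 m and value of joint switch below 0.5 rad), for 0.2 s.
2. the switch handle is at its on stop (value of joint switch above 1.45 rad), for 0.2 s.
At the end, for the whole second after the job is handed in: The large dish sits flat on the hot plate, within 21 mm of its centre; the middle dish sits flat on the large one's floor and the small one flat on the middle one's floor, each within 22 mm of the other's centre and tilted less than 0.08 rad; all at rest. The switch stands above 1.45 rad (on) (horizontal distance between dish_large and plate below 0.021 m and z of dish_large in the frame of plate between -0.004 and 0.004 m and angle between each of dish_large, dish_mid, dish_small's own z axis and vertical below 0.08 rad and horizontal distance between dish_mid and dish_large below 0.022 m and z of dish_mid in the frame of dish_large between 0.004 and 0.012 m and horizontal distance between dish_small and dish_mid below 0.022 m and z of dish_small in the frame of dish_mid between 0.004 and 0.012 m and linear speed of each of dish_large, dish_mid, dish_small below 0.02 m/s and value of joint switch above 1.45 rad and velocity of joint switch between -0.1 and 0.1 rad/s); the robot touches nothing.
It fails at once if the jar, mill or mug is shifted by more than 25 mm or tipped (distance of any of jar, mill, mug from where it was at the start of the episode above 0.025 m or angle between any of jar, mill, mug's own z axis and vertical above 0.3 rad).
It fails at once if the switch is turned on before the dishes are nested on the plate (value of joint switch above 1.2 rad and not (horizontal distance between dish_large and plate below 0.021 m and z of dish_large in the frame of plate between -0.004 and 0.004 m and angle between each of dish_large, dish_mid, dish_small's own z axis and vertical below 0.08 rad and horizontal distance between dish_mid and dish_large below 0.022 m and z of dish_mid in the frame of dish_large between 0.004 and 0.012 m and horizontal distance between dish_small and dish_mid below 0.022 m and z of dish_small in the frame of dish_mid between 0.004 and 0.012 m)).
It fails at once if a dish is dropped or thrown (faster than 0.4 m/s while the fingers do not hold it: a fall of about 10 mm) ((linear speed of dish_large above 0.4 m/s and contact force between the fingers and dish_large below 0.1 N) or (linear speed of dish_mid above 0.4 m/s and contact force between the fingers and dish_mid below 0.1 N) or (linear speed of dish_small above 0.4 m/s and contact force between the fingers and dish_small below 0.1 N)).
It fails at once if a dish is tipped over (angle between any of dish_large, dish_mid, dish_small's own z axis and vertical above 0.7 rad).
It also fails if it takes over 72 s, if anything falls off the work surface, if the arm or the gripper's body presses on something with over 40 N, if the wrist force passes 120 N, or if a joint passes its speed limit or range.

## Working session

There is one attempt and no reset: what is moved stays moved. The work goes in short steps, Python scripts to look and compute and a tool call to move; the robot and the scene stay as the last step left them, time stands still between calls to the robot, and variables do not carry over. Pictures are saved under pics/ and viewed, at most 10 in all, crops included, and the job is handed in when it is done.

Besides the shell and the picture viewer there is one more tool, called after ">>>" by a JSON object that holds its "fn" and its "kwargs". jog_arm: Moves the arm, as the interface text tells. Shifts and turns lie within -1 to 1; 1 stands for 600 mm of shift or 180 degrees of turn. Its arguments: {"type":"object","properties":{"increments":{"type":"array"},"squeeze":{"type":"number"}},"required":["increments"]}

```bash
mkdir -p pics
cat > h.py <<'E'
import numpy as np, cv2
from rig import manip
def ray(c,u,v):
    p=cv2.undistortPoints(np.array([[[u,v]]],float),c["camera_matrix"],None)[0,0] if 0 else None
    K=np.array(c["camera_matrix"]);T=np.array(c["world_from_camera"])
    d=np.linalg.inv(K)@[u,v,1]; d=T[:3,:3]@(d*[1,-1,-1]); return T[:3,3],d
def onz(c,u,v,z):
    o,d=ray(c,u,v); return o+d*(z-o[2])/d[2]
def proj(c,p):
    K=np.array(c["camera_matrix"]);T=np.array(c["world_from_camera"])
    q=T[:3,:3].T@(np.array(p)-T[:3,3]); q=K@(q*[1,-1,-1]); return q[:2]/q[2]
def save(c,n): cv2.imwrite(n,cv2.cvtColor(c["img"],cv2.COLOR_RGB2BGR))
E
python3 - <<'E'
from h import *
s=manip.observe();print(s)
for n in ("scene","side"):
    c=manip.camera(n);save(c,f"pics/{n}0.png");print(n,c.keys(),np.round(c["world_from_camera"],3).tolist(),np.array(c["camera_matrix"]).tolist())
    for q in ["dish_large","dish_mid","dish_small","switch","jar","mill","mug"]:
        print(q,[(np.round(d["extent"]).tolist(),round(d["conf"],2)) for d in manip.search_frame(q,c)])
E
```

```text
{'time_s': 0.0, 'q': array([1.06139807e+00, 3.13987807e-01, 4.49415334e-02, 1.30361996e+00,
       3.63751927e-05, 1.43120539e+00]), 'qd': array([-0.00098232, -0.00046871, -0.00147046, -0.00132233,  0.00039443,
        0.00111114]), 'joint_torque': array([ 1.81649255e-03, -4.80620313e+01,  2.98535156e+01,  1.91199244e-02,
       -3.25666842e-04, -1.18092339e-05]), 'ee_pos': array([0.20753489, 0.5356229 , 0.20890079]), 'eef_rot': array([-3.13974599e+00, -2.96196614e-04,  2.77178502e+00]), 'contact_force': array([-0.0182434 , -0.3581335 ,  0.13399526]), 'moment': array([ 0.03927872, -0.02548703,  0.01372549]), 'grasp_force': 0.0, 'finger_gap': 0.0852492488114329}
scene dict_keys(['img', 'camera_matrix', 'world_from_camera', 'shot']) [[-0.576, -0.549, 0.606, 1.404], [0.817, -0.384, 0.429, 0.562], [-0.003, 0.742, 0.67, 1.01], [0.0, 0.0, 0.0, 1.0]] [[482.15812243386256, 0.0, 255.38229462801718], [0.0, 482.15812243386256, 191.6305258485387], [0.0, 0.0, 1.0]]
dish_large [([349.0, 207.0, 400.0, 252.0], 0.68)]
dish_mid [([190.0, 180.0, 232.0, 218.0], 0.59), ([286.0, 162.0, 313.0, 193.0], 0.44
[... 342 characters left out ...]
x', 'world_from_camera', 'shot']) [[0.887, 0.252, -0.388, 0.166], [-0.463, 0.462, -0.757, -0.837], [-0.011, 0.85, 0.526, 0.669], [0.0, 0.0, 0.0, 1.0]] [[371.26646823799473, 0.0, 250.86163370930763], [0.0, 371.26646823799473, 188.84792757980162], [0.0, 0.0, 1.0]]
dish_large [([160.0, 158.0, 200.0, 192.0], 0.96)]
dish_mid [([264.0, 209.0, 305.0, 249.0], 0.74)]
dish_small [([305.0, 239.0, 326.0, 272.0], 0.91), ([343.0, 227.0, 370.0, 261.0], 0.91), ([334.0, 262.0, 365.0, 301.0], 0.82)]
switch [([232.0, 189.0, 271.0, 226.0], 0.78), ([183.0, 175.0, 275.0, 242.0], 0.57)]
jar [([313.0, 175.0, 346.0, 232.0], 0.85)]
mill [([250.0, 134.0, 263.0, 180.0], 0.87)]
mug [([159.0, 198.0, 199.0, 235.0], 0.81)]
```

Run:
```python
import cv2
a=cv2.imread("pics/scene0.png")[130:310,100:430];b=cv2.imread("pics/side0.png")[110:320,130:410]
cv2.imwrite("pics/a.png",cv2.resize(a,None,fx=2.4,fy=2.4,interpolation=2));cv2.imwrite("pics/b.png",cv2.resize(b,None,fx=2.8,fy=2.8,interpolation=2))
```

```text
(no output)
```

View pics/a.png

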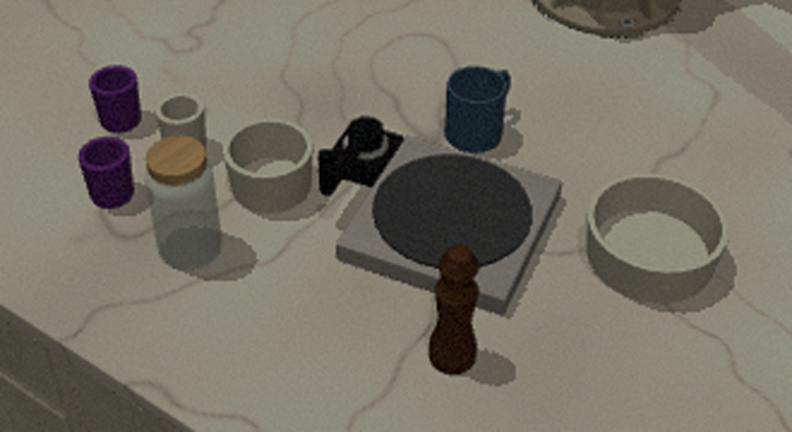

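View pics/b.png

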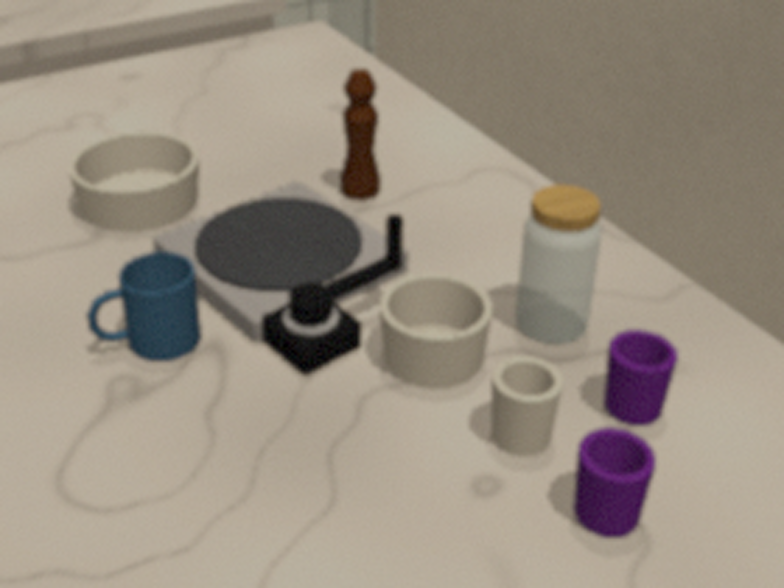

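Both views agree: white large dish at scene px (373,230), mid dish in the handle's path at (212,199), small one at (175,181) behind the jar; the two purple ones are look-alikes. Now locate everything.

```bash
cat >> h.py <<'E'
from scipy.optimize import least_squares
th=np.linspace(0,2*np.pi,72,endpoint=False)
def cyl(x,y,z,rb,rt,hh):
    return np.array([[x+r*np.cos(t),y+r*np.sin(t),z+k] for r,k in((rb,0),(rt,hh)) for t in th])
D=dict(dish_large=(.074,.08,.06),dish_mid=(.05,.055,.066),dish_small=(.027,.031,.07),jar=(.038,.038,.15),mill=(.026,.02,.168))
def bbox(c,P):
    q=np.array([proj(c,p) for p in P]); return np.r_[q.min(0),q.max(0)]
def fit(obs,dims,x0,z=0):
    # obs: list of (cam, extent, mask of used sides)
    f=lambda p:np.concatenate([(bbox(c,cyl(p[0],p[1],z,*dims))-e-[0,0,0,0])*m for c,e,m in obs])
    r=least_squares(f,x0,loss="soft_l1",diff_step=1e-4,x_scale=.01); return r.x,np.round(r.fun,1)
E
python3 - <<'E'
from h import *
A=manip.camera("scene");B=manip.camera("side")
W=[1,1,1,1]
def seg(c,q,i=None):
    L=manip.trace(q,c)
    return [(np.array(d["extent"],float),round(d["conf"],2),d["pixels"].sum()) for d in L]
for q,ib,ma in [("dish_large",(180,175),W),("dish_mid",(285,229),W),("dish_small",(316,255),[1,1,1,0]),("jar",(330,204),W),("mill",(257,157),W)]:
    ia={"dish_large":(374,230),"dish_mid":(211,199),"dish_small":(174,181),"jar":(175,215),"mill":(290,256)}[q]
    obs=[]
    for c,g,m in((A,ia,ma),(B,ib,W)):
        L=[s for s in seg(c,q) if abs((s[0][0]+s[0][2])/2-g[0])<10 and abs((s[0][1]+s[0][3])/2-g[1])<10]
        if L: obs.append((c,L[0][0],np.array(m)))
    if not obs: print(q,"none");continue
    x0=onz(B,*ib,.03)[:2]
    for o in ([obs]+[[k] for k in obs]): print(q,len(o),*[np.round(v,4) for v in fit(o,D[q],x0)])
# plate from side: dark pixels
g=cv2.cvtColor(B["img"],cv2.COLOR_RGB2GRAY); 
print("gray plate",g[195,225],g[195,230],"plinth",g[215,210],g[178,235],"handle",g[228,235])
m=((g>25)&(g<75)).astype(np.uint8); m=cv2.morphologyEx(m,cv2.MORPH_OPEN,np.ones((3,3)))
n,l,st,ce=cv2.connectedComponentsWithStats(m); k=l[195,228]; print(st[k],ce[k])
g2=cv2.cvtColor(A["img"],cv2.COLOR_RGB2GRAY);print("scene gray",g2[217,285],g2[245,260])
for c,(u,v) in ((B,(130+278/2.8,110+242/2.8)),(A,(100+452/2.4,130+210/2.4))): print("plate by eye",onz(c,u,v,.035))
P=[(338,247),(412,135),(560,183),(503,300)]
C=[onz(A,100+u/2.4,130+v/2.4,.03)[:2] for u,v in P]
print("corners",np.round(C,3).tolist(),np.mean(C,0))
print("post top side",onz(B,130+394/2.8,110+217/2.8,.112), "hub", onz(B,130+312/2.8,110+290/2.8,.062))
for q in("mug","switch","grip"):
    for n,c in(("scene",A),("side",B)):print(q,n,[s[:2] for s in seg(c,q)][:2])
E
```

```text
dish_large 2 [0.4673 0.2924] [-4.2 -1.7  1.   3.  -4.  -2.   0.7  0.8]
dish_large 1 [0.4589 0.292 ] [-2.9 -3.4  2.1  1. ]
dish_large 1 [0.4729 0.2905] [-2.2 -2.1  2.4  0.6]
dish_mid 2 [ 0.6216 -0.1514] [ 0.7 -1.4 -0.   0.5  0.3 -1.   0.3  0.6]
dish_mid 1 [ 0.6236 -0.151 ] [ 0.3 -1.1 -0.3  0.9]
dish_mid 1 [ 0.6208 -0.1513] [-0.  -0.9  0.   0.6]
dish_small 2 [ 0.6304 -0.2804] [-2.3 -0.1  1.7  0.  -2.1 -2.7  1.3  1. ]
dish_small 1 [ 0.6297 -0.2792] [-1.8 -0.   2.1  0. ]
dish_small 1 [ 0.6307 -0.2809] [-1.9 -2.6  1.6  1.1]
jar 2 [ 0.7599 -0.1625] [-4.2 -4.   0.5  1.2 -0.8 -0.8  0.   0.2]
jar 1 [ 0.7568 -0.1567] [-1.7 -3.8  2.7  1.4]
jar 1 [ 0.7602 -0.1638] [-0.5 -0.7  0.4  0.4]
mill 2 [0.7192 0.1865] [-0.3 -1.3  0.2  4.2 -1.5 -0.6  0.7  1.1]
mill 1 [0.7136 0.1831] [-0.2 -3.3  0.2  2.1]
mill 1 [0.7218 0.1886] [-1.1 -1.   1.1  0.6]
gray plate 62 66 plinth 136 142 handle 100
[ 201  182   57   32 1460] [229.08972603 197.2390411 ]
scene gray 41 88
plate by eye [0.55289304 0.06639176 0.035     ]
plate by eye [0.55879098 0.07771114 0.035     ]
corners [[0.681, -0.0], [0.469, -0.039], [0.439, 0.158], [0.641, 0.196]] [0.55755752 0.07878385]
post top side [ 0.62990145 -0.05730093  0.112     ] hub [ 0.52931772 -0.06885437  0.062     ]
mug scene [(array([283.1, 161.1, 311.1, 196.2]), 0.68)]
mug side [(array([160.3, 197.7, 201.2, 237.3]), 0.78)]
switch scene [(array([235.3, 177.3, 256.8, 214. ]), 0.91)]
switch side [(array([233.7, 184.7, 270.5, 223.9]), 0.65), (array([248.3, 131.2, 267.1, 180.8]), 0.58)]
grip scene [(array([228.4, 177.5, 260.5, 209.6]), 0.9)]
grip side [(array([234.3, 185.3, 275.7, 224.2]), 0.77)]
```

```bash
cat >> h.py <<'E'
from scipy.spatial.transform import Rotation as Ro
def plan(path,step=.045,start=None):
    """path: list of (xyz, tilt_deg about world x) with tool yaw pi; prints rows"""
    s=manip.observe(); p=np.array(s["ee_pos"]); R=Ro.from_euler("xyz",s["eef_rot"])
    print("now",np.round(p,4),np.round(s["eef_rot"],3),"gap",round(s["finger_gap"],4),"F",np.round(s["contact_force"],1),"t",round(s["time_s"],2))
    for tgt,tilt in path:
        tgt=np.array(tgt); R1=Ro.from_euler("x",tilt,degrees=True)*Ro.from_euler("xyz",[np.pi,0,np.pi])
        w=(R.inv()*R1).as_rotvec(); n=max(1,int(np.ceil(np.linalg.norm(tgt-p)/step)),int(np.ceil(np.degrees(np.linalg.norm(w))/8)))
        dp=(tgt-p)/n
        for i in range(n):
            print("  ",np.round(R.inv().apply(dp)/.6,3).tolist(),np.round(w/n/np.pi,4).tolist()) if i==0 or (np.linalg.norm(w)>.03) else None
            R=R*Ro.from_rotvec(w/n)
        print("  x",n); p=tgt;R=R1
E
python3 - <<'E'
from h import *
A=manip.camera("scene");B=manip.camera("side")
# plate fit using ring edge: bbox in side, and contour points in scene
g=cv2.GaussianBlur(cv2.cvtColor(A["img"],cv2.COLOR_RGB2GRAY),(3,3),0); k=(g>32)&(g<60)&(A["img"][...,0].astype(int)-A["img"][...,2]<12)
n,l,st,ce=cv2.connectedComponentsWithStats(cv2.morphologyEx(k.astype(np.uint8),cv2.MORPH_OPEN,np.ones((3,3))));i=l[217,280];print(st[i])
a=np.array([st[i][0],st[i][1],st[i][0]+st[i][2],0]);
print(fit([(B,np.array([200.5,181.5,258.5,214.5]),1),(A,a,np.array([1,1,1,0]))],(.095,.095,0),[.556,.075],.035))
for u,v in((356,244),(349,281)): print("purple",onz(B,u,v,.035))
print("mug",onz(B,186,217,.042),onz(A,297,178,.042))
c=manip.camera("wrist");print(np.round(c["world_from_camera"],3).tolist(),c["camera_matrix"][0][0])
plan([((.455,.365,.21),0)])
E
```

```text
[ 256  195   65   46 2309]
(array([0.55483806, 0.07320327]), array([-1.8, -1.5,  0.5, -1.8, -1.5, -1.3,  0.2,  0. ]))
purple [ 0.74757063 -0.29861839  0.035     ]
purple [ 0.64540528 -0.39201364  0.035     ]
mug [0.39403176 0.01706624 0.042     ] [0.40383821 0.01113822 0.042     ]
[[0.361, -0.885, -0.293, 0.133], [0.933, 0.343, 0.112, 0.565], [0.001, -0.314, 0.949, 0.375], [0.0, 0.0, 0.0, 1.0]] 340.06416250596516
now [0.2078 0.5362 0.2098] [ 3.142 -0.     2.772] gap 0.0859 F [-0.4 -0.  -0.5] t 1.85
   [-0.07, -0.017, -0.0] [0.0, 0.0, -0.0168]
   [-0.069, -0.02, -0.0] [0.0, 0.0, -0.0168]
   [-0.067, -0.024, -0.0] [0.0, 0.0, -0.0168]
   [-0.066, -0.027, -0.0] [0.0, 0.0, -0.0168]
   [-0.065, -0.031, -0.0] [0.0, 0.0, -0.0168]
   [-0.063, -0.034, -0.0] [0.0, 0.0, -0.0168]
   [-0.061, -0.038, -0.0] [0.0, 0.0, -0.0168]
  x 7
```

>>> {"fn": "jog_arm", "kwargs": {"increments": [{"dx": -0.07, "dy": -0.017, "az": -0.0168, "grip": -0.2}, {"dx": -0.069, "dy": -0.02, "az": -0.0168, "grip": -0.2}, {"dx": -0.067, "dy": -0.024, "az": -0.0168, "grip": -0.2}, {"dx": -0.066, "dy": -0.027, "az": -0.0168, "grip": -0.2}, {"dx": -0.065, "dy": -0.031, "az": -0.0168, "grip": -0.2}], "squeeze": 60}}

```text
schema error: expected keys dx, dy, dz, ax, ay, az, grip
```

>>> {"fn": "jog_arm", "kwargs": {"increments": [{"dx": -0.063, "dy": -0.034, "az": -0.0168, "grip": -0.2}, {"dx": -0.061, "dy": -0.038, "az": -0.0168, "grip": -0.2}, {"grip": -0.2}, {"grip": -0.2}, {"grip": -0.2}]}}

```text
schema error: expected keys dx, dy, dz, ax, ay, az, grip
```

Run:
```python
from h import *
c=manip.camera("wrist");save(c,"pics/w1.png")
for d in manip.trace("dish_large",c)[:2]:
    e=np.array(d["extent"]);print(e,d["conf"])
    print(fit([(c,e,np.array([1*(e[0]>2),1*(e[1]>2),1*(e[2]<509),1*(e[3]<381)]))],D["dish_large"],[.467,.292]))
plan([])
```

```text
[144.3 337.9 205.5 384. ] 0.77
(array([0.48860512, 0.35200442]), array([-7.3,  0.2, 59.3,  0. ]))
now [0.2079 0.5362 0.2098] [3.141 0.    2.772] gap 0.0856 F [-0.4 -0.  -0.2] t 1.95
```

View pics/w1.png

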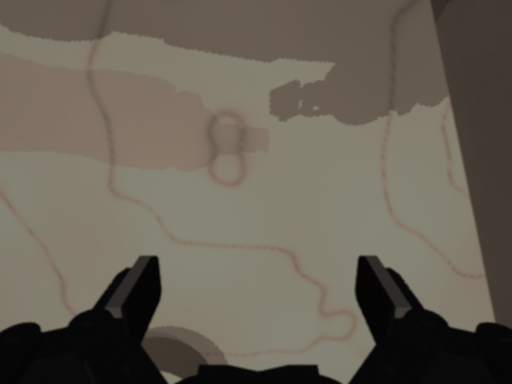

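The picture shows only the counter, with the dish's edge at the bottom left (175,360); the moves were refused for missing keys. I'll resend with all keys.

>>> {"fn": "jog_arm", "kwargs": {"increments": [{"dx": -0.07, "dy": -0.017, "dz": 0, "ax": 0, "ay": 0, "az": -0.0168, "grip": -0.2}, {"dx": -0.069, "dy": -0.02, "dz": 0, "ax": 0, "ay": 0, "az": -0.0168, "grip": -0.2}, {"dx": -0.067, "dy": -0.024, "dz": 0, "ax": 0, "ay": 0, "az": -0.0168, "grip": -0.2}, {"dx": -0.066, "dy": -0.027, "dz": 0, "ax": 0, "ay": 0, "az": -0.0168, "grip": -0.2}, {"dx": -0.065, "dy": -0.031, "dz": 0, "ax": 0, "ay": 0, "az": -0.0168, "grip": -0.2}], "squeeze": 60}}

```text
time_s: 2.45
ee_pos: [0.3861, 0.4131, 0.21]
eef_rot: [3.141, 0.0, 3.038]
contact_force: [0.2, 1.3, -0.3]
finger_gap: 0.0344
grasp_force: 0.0
```

>>> {"fn": "jog_arm", "kwargs": {"increments": [{"dx": -0.063, "dy": -0.034, "dz": 0, "ax": 0, "ay": 0, "az": -0.0168, "grip": -0.2}, {"dx": -0.061, "dy": -0.038, "dz": 0, "ax": 0, "ay": 0, "az": -0.0168, "grip": -0.2}, {"dx": 0, "dy": 0, "dz": 0, "ax": 0, "ay": 0, "az": 0, "grip": -0.2}, {"dx": 0, "dy": 0, "dz": 0, "ax": 0, "ay": 0, "az": 0, "grip": -0.2}, {"dx": 0, "dy": 0, "dz": 0, "ax": 0, "ay": 0, "az": 0, "grip": -0.2}]}}

```text
time_s: 2.95
ee_pos: [0.4549, 0.3654, 0.2098]
eef_rot: [3.141, -0.001, 3.141]
contact_force: [0.1, -0.3, 0.1]
finger_gap: 0.0342
grasp_force: 0.0
```

Run:
```python
from h import *
c=manip.camera("wrist");save(c,"pics/w2.png")
for d in manip.trace("dish_large",c)[:2]:
    e=np.array(d["extent"]);print(e,d["conf"])
    print(fit([(c,e,np.array([1*(e[0]>2),1*(e[1]>2),1*(e[2]<509),1*(e[3]<381)]))],D["dish_large"],[.467,.292]))
plan([])
```

```text
[ 97.6  88.2 264.4 248.3] 0.83
(array([0.46310519, 0.29268119]), array([-0.5, -0.6,  0.5,  1.1]))
now [0.4545 0.3659 0.2099] [ 3.141 -0.    -3.14 ] gap 0.034 F [ 0.1 -0.3 -0.4] t 3.05
```

View pics/w2.png

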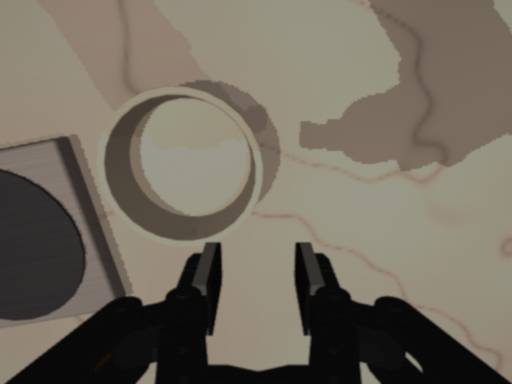

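The wrist view shows the large dish's rim round (180,168), the hot plate at the left and the fingers at the bottom, the fit being good to a pixel.

Run:
```python
from h import *
plan([((.463,.377,.14),-5.7),((.463,.3665,.036),-5.7),((.463,.3665,.126),-5.7)],.036)
```

```text
now [0.4545 0.3659 0.2099] [ 3.141 -0.    -3.14 ] gap 0.034 F [ 0.1 -0.3 -0.4] t 3.05
   [-0.007, 0.009, 0.058] [0.0159, -0.0, 0.0002]
   [-0.007, 0.012, 0.058] [0.0159, -0.0, 0.0002]
  x 2
   [-0.0, -0.0, 0.058] [0.0, 0.0, 0.0]
  x 3
   [-0.0, -0.005, -0.05] [0.0, 0.0, 0.0]
  x 3
```

>>> {"fn": "jog_arm", "kwargs": {"increments": [{"dx": -0.007, "dy": 0.009, "dz": 0.058, "ax": 0.0159, "ay": 0, "az": 0, "grip": -0.2}, {"dx": -0.007, "dy": 0.012, "dz": 0.058, "ax": 0.0159, "ay": 0, "az": 0, "grip": -0.2}, {"dx": 0, "dy": 0, "dz": 0.058, "ax": 0, "ay": 0, "az": 0, "grip": -0.2}, {"dx": 0, "dy": 0, "dz": 0.058, "ax": 0, "ay": 0, "az": 0, "grip": -0.2}, {"dx": 0, "dy": 0, "dz": 0.058, "ax": 0, "ay": 0, "az": 0, "grip": -0.2}]}}

```text
time_s: 3.55
ee_pos: [0.4628, 0.3668, 0.0348]
eef_rot: [-3.042, 0.0, -3.139]
contact_force: [0.2, 0.7, 0.2]
finger_gap: 0.034
grasp_force: 0.0
```

>>> {"fn": "jog_arm", "kwargs": {"increments": [{"dx": 0, "dy": 0, "dz": 0, "ax": 0, "ay": 0, "az": 0, "grip": -0.2}, {"dx": 0, "dy": 0, "dz": 0, "ax": 0, "ay": 0, "az": 0, "grip": -1}, {"dx": 0, "dy": 0, "dz": 0, "ax": 0, "ay": 0, "az": 0, "grip": -1}, {"dx": 0, "dy": 0, "dz": 0, "ax": 0, "ay": 0, "az": 0, "grip": -1}, {"dx": 0, "dy": 0, "dz": 0, "ax": 0, "ay": 0, "az": 0, "grip": -1}], "squeeze": 60}}

```text
time_s: 4.05
ee_pos: [0.465, 0.3667, 0.0381]
eef_rot: [-3.044, 0.003, -3.142]
contact_force: [-1.2, 0.3, 4.5]
finger_gap: 0.0026
grasp_force: 59.9
```

Run:
```python
from h import *
c=manip.camera("wrist");B=manip.camera("side");
b=cv2.resize(B["img"][140:220,130:240],None,fx=4,fy=4); a=cv2.resize(c["img"],(440,330))
save(dict(img=np.vstack([a,b[:270]])),"pics/w3.png")
plan([])
```

```text
now [0.465  0.3667 0.0381] [-3.044e+00  3.000e-03  3.142e+00] gap 0.0029 F [-2.2  0.8  7.8] t 4.15
```

View pics/w3.png

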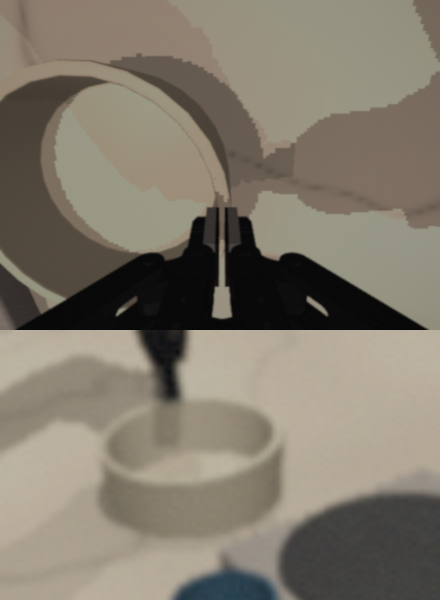

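The fingers straddle the large dish's wall at (222,200), properly. Lift and carry.

Run:
```python
from h import *
plan([((.465,.3667,.125),-5.6),((.557,.148,.125),-5.6),((.557,.148,.079),-5.6)],.022)
```

```text
now [0.465  0.3667 0.0381] [-3.044e+00  3.000e-03  3.142e+00] gap 0.0029 F [-2.2  0.8  7.8] t 4.15
   [-0.0, -0.004, -0.036] [0.0, 0.0002, -0.0]
  x 4
   [-0.014, -0.033, 0.003] [0.0, 0.0, 0.0]
  x 11
   [0.0, 0.002, 0.025] [0.0, 0.0, 0.0]
  x 3
```

>>> {"fn": "jog_arm", "kwargs": {"increments": [{"dx": 0, "dy": -0.004, "dz": -0.036, "ax": 0, "ay": 0, "az": 0, "grip": -1}, {"dx": 0, "dy": -0.004, "dz": -0.036, "ax": 0, "ay": 0, "az": 0, "grip": -1}, {"dx": 0, "dy": -0.004, "dz": -0.036, "ax": 0, "ay": 0, "az": 0, "grip": -1}, {"dx": 0, "dy": -0.004, "dz": -0.036, "ax": 0, "ay": 0, "az": 0, "grip": -1}, {"dx": 0, "dy": 0, "dz": 0, "ax": 0, "ay": 0, "az": 0, "grip": -1}], "squeeze": 90}}

```text
time_s: 4.65
ee_pos: [0.4663, 0.366, 0.127]
eef_rot: [-3.046, 0.006, 3.141]
contact_force: [-0.3, 0.5, 0.7]
finger_gap: -0.0001
grasp_force: 0.0
```

>>> {"fn": "jog_arm", "kwargs": {"increments": [{"dx": -0.014, "dy": -0.033, "dz": 0.003, "ax": 0, "ay": 0, "az": 0, "grip": -1}, {"dx": -0.014, "dy": -0.033, "dz": 0.003, "ax": 0, "ay": 0, "az": 0, "grip": -1}, {"dx": -0.014, "dy": -0.033, "dz": 0.003, "ax": 0, "ay": 0, "az": 0, "grip": -1}, {"dx": -0.014, "dy": -0.033, "dz": 0.003, "ax": 0, "ay": 0, "az": 0, "grip": -1}, {"dx": -0.014, "dy": -0.033, "dz": 0.003, "ax": 0, "ay": 0, "az": 0, "grip": -1}]}}

```text
time_s: 5.15
ee_pos: [0.5062, 0.2643, 0.1233]
eef_rot: [-3.042, -0.0, 3.141]
contact_force: [0.2, -0.6, -0.1]
finger_gap: -0.0002
grasp_force: 0.0
```

>>> {"fn": "jog_arm", "kwargs": {"increments": [{"dx": -0.014, "dy": -0.033, "dz": 0.003, "ax": 0, "ay": 0, "az": 0, "grip": -1}, {"dx": -0.014, "dy": -0.033, "dz": 0.003, "ax": 0, "ay": 0, "az": 0, "grip": -1}, {"dx": -0.014, "dy": -0.033, "dz": 0.003, "ax": 0, "ay": 0, "az": 0, "grip": -1}, {"dx": -0.014, "dy": -0.033, "dz": 0.003, "ax": 0, "ay": 0, "az": 0, "grip": -1}, {"dx": -0.014, "dy": -0.033, "dz": 0.003, "ax": 0, "ay": 0, "az": 0, "grip": -1}]}}

```text
time_s: 5.65
ee_pos: [0.5482, 0.1648, 0.1243]
eef_rot: [-3.042, -0.0, 3.141]
contact_force: [0.5, 0.6, 0.6]
finger_gap: -0.0001
grasp_force: 0.0
```

```bash
cat >> h.py <<'E'
def fit3(q,guess,names=("scene","side"),rad=25,zfix=None,tilt=True):
    """full pose fit x,y,z,tiltx,tilty from masks"""
    obs=[]
    for n in names:
        c=manip.camera(n);g=proj(c,[*guess[:2],guess[2]+.03])
        L=[np.array(d["extent"],float) for d in manip.trace(q,c) if d["conf"]>.3]
        L=[e for e in L if np.hypot(*((e[:2]+e[2:])/2-g))<rad]
        if L:
            e=L[0]; obs.append((c,e,np.array([1*(e[0]>2),1*(e[1]>2),1*(e[2]<509),1*(e[3]<381)])))
        print(n,len(L))
    def f(p):
        P=cyl(0,0,0,*D[q]); P=Ro.from_euler("xy",p[3:5]).apply(P)+p[:3]
        return np.concatenate([(bbox(c,P)-e)*m for c,e,m in obs]+[(p[3:5])*20])
    r=least_squares(f,[*guess,0,0],x_scale=[.01,.01,.01,.05,.05],diff_step=1e-3);print(q,np.round(r.x,4),np.round(r.fun[:-2],1))
E
python3 - <<'E'
from h import *
plan([((.557,.148,.079),-5.6)],.022)
s=manip.observe()["ee_pos"]
fit3("dish_large",[s[0]-.002,s[1]-.074,s[2]-.038],("wrist","scene","side"))
c=manip.camera("wrist");b=manip.camera("side")
save(dict(img=np.vstack([cv2.resize(c["img"],(400,300)),cv2.resize(b["img"][110:235,140:290],(400,300))[:290]])),"pics/w4.png")
E
```

```text
now [0.5482 0.1648 0.1243] [-3.042 -0.     3.141] gap -0.0001 F [0.5 0.6 0.6] t 5.65
   [-0.005, -0.007, 0.026] [-0.0002, -0.0, -0.0001]
  x 3
wrist 0
scene 0
side 0
dish_large [0.5462 0.0908 0.0863 0.     0.    ] []
```

View pics/w4.png

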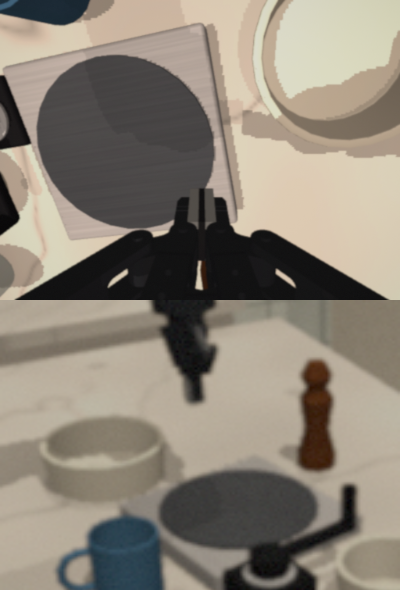

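The grip slipped: the dish is still at its starting place (side view, px (179,175)) and the fingers are empty, so the pads had only caught the rim's edge. I'll go back and grasp deeper.

Run:
```python
from h import *
plan([((.457,.377,.14),-5.7)],.046)
fit3("dish_large",[.463,.292,0],("wrist","scene","side"))
```

```text
now [0.5476 0.1666 0.1246] [-3.042 -0.    -3.141] gap -0.0002 F [-0.2  0.7  0.3] t 6.05
   [0.03, 0.069, -0.012] [-0.0, -0.0, 0.0001]
  x 5
wrist 0
scene 1
side 1
dish_large [ 0.4587  0.2847 -0.003   0.0065  0.0224] [-2.8 -1.2  0.5  3.1 -3.9 -2.3  0.6  0.8]
```

>>> {"fn": "jog_arm", "kwargs": {"increments": [{"dx": 0.03, "dy": 0.069, "dz": -0.012, "ax": 0, "ay": 0, "az": 0, "grip": 0}, {"dx": 0.03, "dy": 0.069, "dz": -0.012, "ax": 0, "ay": 0, "az": 0, "grip": 0}, {"dx": 0.03, "dy": 0.069, "dz": -0.012, "ax": 0, "ay": 0, "az": 0, "grip": 0}, {"dx": 0.03, "dy": 0.069, "dz": -0.012, "ax": 0, "ay": 0, "az": 0, "grip": 0}, {"dx": 0.03, "dy": 0.069, "dz": -0.012, "ax": 0, "ay": 0, "az": 0, "grip": 0}], "squeeze": 80}}

```text
time_s: 6.85
ee_pos: [0.4572, 0.377, 0.1402]
eef_rot: [-3.042, 0.0, 3.141]
contact_force: [1.2, 0.7, -0.4]
finger_gap: 0.0427
grasp_force: 0.0
```

Run:
```python
from h import *
c=manip.camera("wrist")
for d in manip.trace("dish_large",c)[:2]:
    e=np.array(d["extent"]);print(e,d["conf"])
    print(fit([(c,e,np.array([1*(e[0]>2),1*(e[1]>2),1*(e[2]<509),1*(e[3]<381)]))],D["dish_large"],[.46,.29]))
plan([])
```

```text
[ 51.6  81.4 249.3 278.3] 0.62
(array([0.46011842, 0.28271966]), array([-1. ,  0.6,  1.5, -0.7]))
now [0.4558 0.3803 0.1403] [-3.044  0.    -3.135] gap 0.0428 F [-0.3 -1.3  0.7] t 6.95
```

Run:
```python
from h import *
plan([((.460,.367,.14),-5.7),((.460,.355,.022),-5.7)],.03)
```

```text
now [0.4558 0.3803 0.1403] [-3.044  0.    -3.135] gap 0.0428 F [-0.3 -1.3  0.7] t 6.95
   [-0.007, -0.022, 0.003] [0.0006, 0.0003, 0.002]
  x 1
   [-0.0, -0.0, 0.049] [0.0, 0.0, 0.0]
  x 4
```

>>> {"fn": "jog_arm", "kwargs": {"increments": [{"dx": -0.006, "dy": -0.018, "dz": 0.003, "ax": 0, "ay": 0, "az": 0, "grip": 0}, {"dx": 0, "dy": 0, "dz": 0.049, "ax": 0, "ay": 0, "az": 0, "grip": 0}, {"dx": 0, "dy": 0, "dz": 0.049, "ax": 0, "ay": 0, "az": 0, "grip": 0}, {"dx": 0, "dy": 0, "dz": 0.049, "ax": 0, "ay": 0, "az": 0, "grip": 0}, {"dx": 0, "dy": 0, "dz": 0.049, "ax": 0, "ay": 0, "az": 0, "grip": 0}]}}

```text
time_s: 7.45
ee_pos: [0.4626, 0.35, 0.0212]
eef_rot: [-3.041, 0.0, 3.138]
contact_force: [0.0, -0.3, -0.5]
finger_gap: 0.0427
grasp_force: 0.0
```

>>> {"fn": "jog_arm", "kwargs": {"increments": [{"dx": 0, "dy": 0, "dz": 0, "ax": 0, "ay": 0, "az": 0, "grip": -0.4}, {"dx": 0, "dy": 0, "dz": 0, "ax": 0, "ay": 0, "az": 0, "grip": -0.7}, {"dx": 0, "dy": 0, "dz": 0, "ax": 0, "ay": 0, "az": 0, "grip": -1}, {"dx": 0, "dy": 0, "dz": 0, "ax": 0, "ay": 0, "az": 0, "grip": -1}, {"dx": 0, "dy": 0, "dz": 0, "ax": 0, "ay": 0, "az": 0, "grip": -1}]}}

```text
time_s: 7.95
ee_pos: [0.4626, 0.353, 0.0235]
eef_rot: [-3.042, 0.002, 3.141]
contact_force: [0.0, -1.4, 1.3]
finger_gap: 0.0058
grasp_force: 81.4
```

>>> {"fn": "jog_arm", "kwargs": {"increments": [{"dx": 0, "dy": 0, "dz": 0, "ax": 0, "ay": 0, "az": 0, "grip": -1}, {"dx": 0, "dy": 0, "dz": 0, "ax": 0, "ay": 0, "az": 0, "grip": -1}, {"dx": 0, "dy": 0, "dz": -0.008, "ax": 0, "ay": 0, "az": 0, "grip": -1}, {"dx": 0, "dy": 0, "dz": -0.008, "ax": 0, "ay": 0, "az": 0, "grip": -1}, {"dx": 0, "dy": 0, "dz": 0, "ax": 0, "ay": 0, "az": 0, "grip": -1}]}}

```text
time_s: 8.45
ee_pos: [0.4615, 0.3542, 0.032]
eef_rot: [-3.043, -0.0, -3.142]
contact_force: [0.8, -0.3, -4.3]
finger_gap: 0.0059
grasp_force: 80.7
```

Run:
```python
from h import *
plan([((.462,.354,.11),-5.7),((.556,.1455,.11),-5.7),((.556,.1455,.062),-5.7)],.021)
```

```text
now [0.4615 0.3542 0.032 ] [-3.043 -0.    -3.142] gap 0.0059 F [ 0.8 -0.3 -4.3] t 8.45
   [-0.0, -0.003, -0.032] [0.0, -0.0, 0.0]
  x 4
   [-0.014, -0.031, 0.003] [0.0, 0.0, 0.0]
  x 11
   [0.0, 0.003, 0.027] [0.0, 0.0, 0.0]
  x 3
```

>>> {"fn": "jog_arm", "kwargs": {"increments": [{"dx": 0, "dy": -0.003, "dz": -0.032, "ax": 0, "ay": 0, "az": 0, "grip": -1}, {"dx": 0, "dy": -0.003, "dz": -0.032, "ax": 0, "ay": 0, "az": 0, "grip": -1}, {"dx": 0, "dy": -0.003, "dz": -0.032, "ax": 0, "ay": 0, "az": 0, "grip": -1}, {"dx": 0, "dy": -0.003, "dz": -0.032, "ax": 0, "ay": 0, "az": 0, "grip": -1}, {"dx": -0.014, "dy": -0.031, "dz": 0.003, "ax": 0, "ay": 0, "az": 0, "grip": -1}]}}

```text
time_s: 8.95
ee_pos: [0.4707, 0.3382, 0.1115]
eef_rot: [-3.046, 0.003, -3.139]
contact_force: [0.6, 0.8, -4.2]
finger_gap: 0.006
grasp_force: 80.7
```

>>> {"fn": "jog_arm", "kwargs": {"increments": [{"dx": -0.014, "dy": -0.031, "dz": 0.003, "ax": 0, "ay": 0, "az": 0, "grip": -1}, {"dx": -0.014, "dy": -0.031, "dz": 0.003, "ax": 0, "ay": 0, "az": 0, "grip": -1}, {"dx": -0.014, "dy": -0.031, "dz": 0.003, "ax": 0, "ay": 0, "az": 0, "grip": -1}, {"dx": -0.014, "dy": -0.031, "dz": 0.003, "ax": 0, "ay": 0, "az": 0, "grip": -1}, {"dx": -0.014, "dy": -0.031, "dz": 0.003, "ax": 0, "ay": 0, "az": 0, "grip": -1}]}}

```text
time_s: 9.45
ee_pos: [0.5117, 0.2415, 0.1087]
eef_rot: [-3.042, -0.001, 3.141]
contact_force: [0.1, -0.4, -3.4]
finger_gap: 0.006
grasp_force: 80.8
```

>>> {"fn": "jog_arm", "kwargs": {"increments": [{"dx": -0.014, "dy": -0.031, "dz": 0.003, "ax": 0, "ay": 0, "az": 0, "grip": -1}, {"dx": -0.014, "dy": -0.031, "dz": 0.003, "ax": 0, "ay": 0, "az": 0, "grip": -1}, {"dx": -0.014, "dy": -0.031, "dz": 0.003, "ax": 0, "ay": 0, "az": 0, "grip": -1}, {"dx": -0.014, "dy": -0.031, "dz": 0.003, "ax": 0, "ay": 0, "az": 0, "grip": -1}, {"dx": 0, "dy": 0, "dz": 0, "ax": 0, "ay": 0, "az": 0, "grip": -1}]}}

```text
time_s: 9.95
ee_pos: [0.5461, 0.1654, 0.109]
eef_rot: [-3.041, -0.0, 3.138]
contact_force: [-0.3, 0.1, -4.5]
finger_gap: 0.0059
grasp_force: 80.7
```

Run:
```python
from h import *
plan([((.556,.1455,.11),-5.7),((.556,.1455,.062),-5.7)],.02)
s=manip.observe()["ee_pos"]
for n in (("scene","side"),("wrist",)): fit3("dish_large",[s[0],s[1]-.072,s[2]-.0225],n,40)
plan([])
```

```text
now [0.5461 0.1654 0.109 ] [-3.041 -0.     3.138] gap 0.0059 F [-0.3  0.1 -4.5] t 9.95
   [-0.008, -0.017, 0.001] [-0.0001, -0.0001, -0.0005]
  x 2
   [0.0, 0.003, 0.027] [0.0, 0.0, 0.0]
  x 3
scene 1
side 1
dish_large [ 0.5472  0.0889  0.0843 -0.0563 -0.068 ] [-6.8 -2.4  5.2  3.4 -2.6 -2.   0.1  1.9]
wrist 1
dish_large [ 0.5412  0.0959  0.0723  0.     -0.    ] [-0.  0. -0.  0.]
now [0.545  0.168  0.1093] [-3.042e+00 -1.000e-03 -3.141e+00] gap 0.006 F [-0.2  0.8 -4.7] t 10.25
```

>>> {"fn": "jog_arm", "kwargs": {"increments": [{"dx": -0.009, "dy": -0.017, "dz": 0.001, "ax": 0, "ay": 0, "az": 0, "grip": -1}, {"dx": -0.008, "dy": -0.016, "dz": 0.001, "ax": 0, "ay": 0, "az": 0, "grip": -1}, {"dx": 0, "dy": 0.003, "dz": 0.026, "ax": 0, "ay": 0, "az": 0, "grip": -1}, {"dx": 0, "dy": 0.003, "dz": 0.026, "ax": 0, "ay": 0, "az": 0, "grip": -1}, {"dx": 0, "dy": 0.003, "dz": 0.022, "ax": 0, "ay": 0, "az": 0, "grip": -1}]}}

```text
time_s: 10.75
ee_pos: [0.5561, 0.1475, 0.065]
eef_rot: [-3.042, 0.0, 3.14]
contact_force: [-0.6, 0.5, -5.0]
finger_gap: 0.0058
grasp_force: 80.7
```

>>> {"fn": "jog_arm", "kwargs": {"increments": [{"dx": 0, "dy": 0, "dz": 0.003, "ax": 0, "ay": 0, "az": 0, "grip": -1}, {"dx": 0, "dy": 0, "dz": 0.003, "ax": 0, "ay": 0, "az": 0, "grip": -1}, {"dx": 0, "dy": 0, "dz": 0, "ax": 0, "ay": 0, "az": 0, "grip": -1}, {"dx": 0, "dy": 0, "dz": 0, "ax": 0, "ay": 0, "az": 0, "grip": -1}, {"dx": 0, "dy": 0, "dz": 0, "ax": 0, "ay": 0, "az": 0, "grip": -1}]}}

```text
time_s: 11.25
ee_pos: [0.5562, 0.1482, 0.0627]
eef_rot: [-3.042, 0.001, 3.141]
contact_force: [1.6, 0.1, -4.2]
finger_gap: 0.006
grasp_force: 80.7
```

Not touching yet; go down in small steps.

>>> {"fn": "jog_arm", "kwargs": {"increments": [{"dx": 0, "dy": 0, "dz": 0.003, "ax": 0, "ay": 0, "az": 0, "grip": -1}, {"dx": 0, "dy": 0, "dz": 0.003, "ax": 0, "ay": 0, "az": 0, "grip": -1}, {"dx": 0, "dy": 0, "dz": 0, "ax": 0, "ay": 0, "az": 0, "grip": -1}, {"dx": 0, "dy": 0, "dz": 0, "ax": 0, "ay": 0, "az": 0, "grip": -1}, {"dx": 0, "dy": 0, "dz": 0, "ax": 0, "ay": 0, "az": 0, "grip": -1}]}}

```text
time_s: 11.75
ee_pos: [0.5561, 0.1478, 0.0587]
eef_rot: [-3.042, 0.001, 3.141]
contact_force: [1.8, 1.6, -2.1]
finger_gap: 0.0058
grasp_force: 81.0
```

Run:
```python
from h import *
s=manip.observe();print(s["ee_pos"],s["contact_force"],s["moment"])
fit3("dish_large",[.556,.075,.037],("scene","side"),40)
plan([])
```

```text
[0.55608833 0.14782508 0.05872412] [ 1.75681494  1.60250869 -2.0593643 ] [ 0.43792459 -0.14325038  0.03513926]
scene 1
side 1
dish_large [ 0.5615  0.0749  0.0363 -0.0336 -0.0871] [-5.4 -1.2  3.3  2.4 -3.7 -0.6  0.9  0.2]
now [0.556  0.1478 0.0586] [-3.042e+00  1.000e-03  3.141e+00] gap 0.0059 F [ 0.6  1.1 -1.9] t 11.95
```

>>> {"fn": "jog_arm", "kwargs": {"increments": [{"dx": 0, "dy": 0, "dz": 0.003, "ax": 0, "ay": 0, "az": 0, "grip": -1}, {"dx": 0, "dy": 0, "dz": 0.002, "ax": 0, "ay": 0, "az": 0, "grip": -1}, {"dx": 0, "dy": 0, "dz": 0, "ax": 0, "ay": 0, "az": 0, "grip": -1}, {"dx": 0, "dy": 0, "dz": 0, "ax": 0, "ay": 0, "az": 0, "grip": -1}, {"dx": 0, "dy": 0, "dz": 0, "ax": 0, "ay": 0, "az": 0, "grip": -1}], "squeeze": 30}}

```text
time_s: 12.45
ee_pos: [0.5562, 0.1478, 0.0585]
eef_rot: [-3.042, 0.002, -3.141]
contact_force: [-5.8, 3.0, 15.8]
finger_gap: 0.0058
grasp_force: 83.5
```

>>> {"fn": "jog_arm", "kwargs": {"increments": [{"dx": 0, "dy": 0, "dz": -0.003, "ax": 0, "ay": 0, "az": 0, "grip": -1}, {"dx": 0, "dy": 0, "dz": 0, "ax": 0, "ay": 0, "az": 0, "grip": -0.8}, {"dx": 0, "dy": 0, "dz": 0, "ax": 0, "ay": 0, "az": 0, "grip": -0.6}, {"dx": 0, "dy": 0, "dz": 0, "ax": 0, "ay": 0, "az": 0, "grip": -0.4}, {"dx": 0, "dy": 0, "dz": 0, "ax": 0, "ay": 0, "az": 0, "grip": -0.3}]}}

```text
time_s: 12.95
ee_pos: [0.5556, 0.1472, 0.0569]
eef_rot: [-3.041, -0.001, 3.141]
contact_force: [0.6, 0.0, -0.0]
finger_gap: 0.0298
grasp_force: 0.0
```

>>> {"fn": "jog_arm", "kwargs": {"increments": [{"dx": 0, "dy": 0, "dz": -0.03, "ax": 0, "ay": 0, "az": 0, "grip": -0.3}, {"dx": 0, "dy": 0, "dz": -0.05, "ax": 0, "ay": 0, "az": 0, "grip": -0.3}, {"dx": 0, "dy": 0, "dz": -0.07, "ax": 0, "ay": 0, "az": 0, "grip": -0.3}, {"dx": 0, "dy": 0, "dz": -0.07, "ax": 0, "ay": 0, "az": 0, "grip": -0.3}, {"dx": 0, "dy": 0, "dz": 0, "ax": 0, "ay": 0, "az": 0, "grip": -0.3}]}}

```text
time_s: 13.45
ee_pos: [0.5592, 0.1617, 0.1949]
eef_rot: [-3.044, 0.01, -3.141]
contact_force: [-0.0, 0.3, -0.4]
finger_gap: 0.0298
grasp_force: 0.0
```

Run:
```python
from h import *
c=manip.camera("wrist")
for d in manip.trace("dish_large",c)[:2]:
    e=np.array(d["extent"]);print(e,d["conf"])
    print(fit([(c,e,np.array([1*(e[0]>2),1*(e[1]>2),1*(e[2]<509),1*(e[3]<381)]))],D["dish_large"],[.556,.075],.035))
plan([((.585,-.10,.20),0),((.622,-.207,.20),4.3)])
```

```text
[ 77.2  66.7 262.6 258.4] 0.77
(array([0.55329616, 0.07746457]), array([-2.2,  1.2,  1.8, -2.2]))
now [0.5566 0.1609 0.1896] [-3.042e+00  3.000e-03  3.141e+00] gap 0.0298 F [-0.7 -0.3 -1.5] t 13.55
   [-0.008, -0.072, 0.004] [-0.0053, 0.0001, -0.0]
   [-0.008, -0.072, 0.003] [-0.0053, 0.0001, -0.0]
   [-0.008, -0.072, 0.002] [-0.0053, 0.0001, -0.0]
   [-0.008, -0.073, 0.001] [-0.0053, 0.0001, -0.0]
   [-0.008, -0.073, -0.0] [-0.0053, 0.0001, -0.0]
   [-0.008, -0.072, -0.002] [-0.0053, 0.0001, -0.0]
  x 6
   [-0.021, -0.059, -0.0] [-0.008, 0.0, 0.0]
   [-0.021, -0.059, -0.001] [-0.008, 0.0, 0.0]
   [-0.021, -0.059, -0.003] [-0.008, 0.0, 0.0]
  x 3
```

>>> {"fn": "jog_arm", "kwargs": {"increments": [{"dx": -0.008, "dy": -0.072, "dz": 0.004, "ax": -0.0053, "ay": 0, "az": 0, "grip": -0.2}, {"dx": -0.008, "dy": -0.072, "dz": 0.003, "ax": -0.0053, "ay": 0, "az": 0, "grip": -0.2}, {"dx": -0.008, "dy": -0.072, "dz": 0.002, "ax": -0.0053, "ay": 0, "az": 0, "grip": -0.2}, {"dx": -0.008, "dy": -0.073, "dz": 0.001, "ax": -0.0053, "ay": 0, "az": 0, "grip": -0.2}, {"dx": -0.008, "dy": -0.073, "dz": 0, "ax": -0.0053, "ay": 0, "az": 0, "grip": -0.2}]}}

```text
time_s: 14.05
ee_pos: [0.5784, -0.058, 0.1949]
eef_rot: [-3.126, -0.003, 3.141]
contact_force: [-0.1, 0.5, 0.8]
finger_gap: 0.0341
grasp_force: 0.0
```

>>> {"fn": "jog_arm", "kwargs": {"increments": [{"dx": -0.008, "dy": -0.072, "dz": -0.002, "ax": -0.0053, "ay": 0, "az": 0, "grip": -0.2}, {"dx": -0.021, "dy": -0.059, "dz": 0, "ax": -0.008, "ay": 0, "az": 0, "grip": -0.2}, {"dx": -0.021, "dy": -0.059, "dz": -0.001, "ax": -0.008, "ay": 0, "az": 0, "grip": -0.2}, {"dx": -0.021, "dy": -0.059, "dz": -0.003, "ax": -0.008, "ay": 0, "az": 0, "grip": -0.2}, {"dx": 0, "dy": 0, "dz": 0, "ax": 0, "ay": 0, "az": 0, "grip": -0.2}]}}

```text
time_s: 14.55
ee_pos: [0.6219, -0.2113, 0.1944]
eef_rot: [3.065, -0.004, 3.135]
contact_force: [0.7, 0.1, -0.1]
finger_gap: 0.0342
grasp_force: 0.0
```

Run:
```python
from h import *
c=manip.camera("wrist");save(c,"pics/w5.png")
for q,g in(("dish_mid",[.6215,-.1513]),("dish_small",[.6305,-.2805])):
  for d in manip.trace(q,c)[:3]:
    e=np.array(d["extent"]);
    print(q,e,d["conf"],fit([(c,e,np.array([1*(e[0]>2),1*(e[1]>2),1*(e[2]<509),1*(e[3]<381)]))],D[q],g))
plan([])
```

```text
dish_mid [255.  110.3 373.8 228.3] 0.85 (array([ 0.62354981, -0.14897797]), array([-0.5, -0.1,  0.5,  0.2]))
dish_small [  0.  155.3  97.4 235.3] 0.96 (array([ 0.64246992, -0.39400157]), array([-0. , -0.4,  0. ,  0.3]))
dish_small [124.9 146.5 195.4 220.2] 0.89 (array([ 0.6337684 , -0.28690613]), array([-1.1, -2.1,  3.1,  2. ]))
dish_small [126.8 246.7 187.  306.6] 0.87 (array([ 0.74520056, -0.29925535]), array([-1.2, -5.4,  6.7, 18.5]))
now [ 0.6211 -0.2056  0.1965] [ 3.064e+00 -3.000e-03  3.141e+00] gap 0.0343 F [-0.2  0.2  1. ] t 14.7
```

View pics/w5.png

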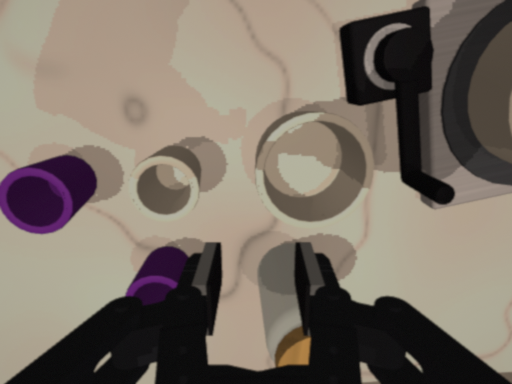

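The wrist view shows the mid dish rim at (315,170), the small dish at (165,185), purple look-alikes at left, the jar under the right finger and the handle at upper right, clear of the grasp. Descend on the mid dish's right wall.

>>> {"fn": "jog_arm", "kwargs": {"increments": [{"dx": -0.003, "dy": -0.004, "dz": 0.03, "ax": 0, "ay": 0, "az": 0, "grip": -0.2}, {"dx": 0, "dy": 0, "dz": 0.06, "ax": 0, "ay": 0, "az": 0, "grip": -0.2}, {"dx": 0, "dy": 0, "dz": 0.06, "ax": 0, "ay": 0, "az": 0, "grip": -0.2}, {"dx": 0, "dy": 0, "dz": 0.06, "ax": 0, "ay": 0, "az": 0, "grip": -0.2}, {"dx": 0, "dy": 0, "dz": 0.06, "ax": 0, "ay": 0, "az": 0, "grip": -0.2}], "squeeze": 60}}

```text
time_s: 15.2
ee_pos: [0.6233, -0.1936, 0.0359]
eef_rot: [3.066, -0.0, -3.139]
contact_force: [0.6, -0.1, -0.1]
finger_gap: 0.0341
grasp_force: 0.0
```

>>> {"fn": "jog_arm", "kwargs": {"increments": [{"dx": 0, "dy": 0, "dz": 0, "ax": 0, "ay": 0, "az": 0, "grip": -0.2}, {"dx": 0, "dy": 0, "dz": 0, "ax": 0, "ay": 0, "az": 0, "grip": -0.6}, {"dx": 0, "dy": 0, "dz": 0, "ax": 0, "ay": 0, "az": 0, "grip": -0.8}, {"dx": 0, "dy": 0, "dz": 0, "ax": 0, "ay": 0, "az": 0, "grip": -1}, {"dx": 0, "dy": 0, "dz": 0, "ax": 0, "ay": 0, "az": 0, "grip": -1}]}}

```text
time_s: 15.7
ee_pos: [0.6256, -0.1968, 0.0389]
eef_rot: [3.068, 0.004, 3.141]
contact_force: [2.4, -1.4, -0.7]
finger_gap: 0.0062
grasp_force: 56.4
```

>>> {"fn": "jog_arm", "kwargs": {"increments": [{"dx": 0, "dy": 0, "dz": 0, "ax": 0, "ay": 0, "az": 0, "grip": -1}, {"dx": 0, "dy": 0, "dz": 0, "ax": 0, "ay": 0, "az": 0, "grip": -1}, {"dx": 0, "dy": 0, "dz": -0.01, "ax": 0, "ay": 0, "az": 0, "grip": -1}, {"dx": 0, "dy": 0, "dz": -0.01, "ax": 0, "ay": 0, "az": 0, "grip": -1}, {"dx": 0, "dy": 0, "dz": 0, "ax": 0, "ay": 0, "az": 0, "grip": -1}]}}

```text
time_s: 16.2
ee_pos: [0.6236, -0.197, 0.0493]
eef_rot: [3.066, -0.001, 3.141]
contact_force: [0.3, -0.3, -3.7]
finger_gap: 0.0061
grasp_force: 56.6
```

Run:
```python
from h import *
plan([((.623,-.199,.19),4.4),((.56,.021,.19),4.4),((.56,.021,.088),4.4)],.024)
```

```text
now [ 0.6236 -0.197   0.0493] [ 3.066e+00 -1.000e-03  3.141e+00] gap 0.0061 F [ 0.3 -0.3 -3.7] t 16.2
   [0.0, 0.002, -0.039] [-0.0001, -0.0, -0.0]
  x 6
   [0.01, 0.037, 0.003] [0.0, 0.0, 0.0]
  x 10
   [-0.0, -0.003, 0.034] [0.0, 0.0, 0.0]
  x 5
```

>>> {"fn": "jog_arm", "kwargs": {"increments": [{"dx": 0, "dy": 0.002, "dz": -0.039, "ax": 0, "ay": 0, "az": 0, "grip": -1}, {"dx": 0, "dy": 0.002, "dz": -0.039, "ax": 0, "ay": 0, "az": 0, "grip": -1}, {"dx": 0, "dy": 0.002, "dz": -0.039, "ax": 0, "ay": 0, "az": 0, "grip": -1}, {"dx": 0, "dy": 0.002, "dz": -0.039, "ax": 0, "ay": 0, "az": 0, "grip": -1}, {"dx": 0, "dy": 0.002, "dz": -0.039, "ax": 0, "ay": 0, "az": 0, "grip": -1}]}}

```text
time_s: 16.7
ee_pos: [0.6232, -0.1995, 0.1663]
eef_rot: [3.065, -0.002, 3.141]
contact_force: [0.5, 0.0, -3.5]
finger_gap: 0.0065
grasp_force: 56.7
```

>>> {"fn": "jog_arm", "kwargs": {"increments": [{"dx": 0, "dy": 0.002, "dz": -0.039, "ax": 0, "ay": 0, "az": 0, "grip": -1}, {"dx": 0.0115, "dy": 0.038, "dz": 0.003, "ax": 0, "ay": 0, "az": 0, "grip": -1}, {"dx": 0.0115, "dy": 0.038, "dz": 0.003, "ax": 0, "ay": 0, "az": 0, "grip": -1}, {"dx": 0.0115, "dy": 0.038, "dz": 0.003, "ax": 0, "ay": 0, "az": 0, "grip": -1}, {"dx": 0.0115, "dy": 0.038, "dz": 0.003, "ax": 0, "ay": 0, "az": 0, "grip": -1}]}}

```text
time_s: 17.2
ee_pos: [0.5953, -0.108, 0.1885]
eef_rot: [3.066, -0.002, 3.141]
contact_force: [0.4, 0.6, -3.3]
finger_gap: 0.0062
grasp_force: 56.8
```

>>> {"fn": "jog_arm", "kwargs": {"increments": [{"dx": 0.0115, "dy": 0.038, "dz": 0.003, "ax": 0, "ay": 0, "az": 0, "grip": -1}, {"dx": 0.0115, "dy": 0.038, "dz": 0.003, "ax": 0, "ay": 0, "az": 0, "grip": -1}, {"dx": 0.0115, "dy": 0.038, "dz": 0.003, "ax": 0, "ay": 0, "az": 0, "grip": -1}, {"dx": 0.0115, "dy": 0.038, "dz": 0.003, "ax": 0, "ay": 0, "az": 0, "grip": -1}, {"dx": 0.0115, "dy": 0.038, "dz": 0.003, "ax": 0, "ay": 0, "az": 0, "grip": -1}]}}

```text
time_s: 17.7
ee_pos: [0.5608, 0.0064, 0.1882]
eef_rot: [3.066, -0.002, 3.141]
contact_force: [0.6, 0.1, -3.4]
finger_gap: 0.006
grasp_force: 56.8
```

>>> {"fn": "jog_arm", "kwargs": {"increments": [{"dx": 0.0115, "dy": 0.038, "dz": 0.003, "ax": 0, "ay": 0, "az": 0, "grip": -1}, {"dx": 0, "dy": 0, "dz": 0, "ax": 0, "ay": 0, "az": 0, "grip": -1}, {"dx": 0, "dy": 0, "dz": 0, "ax": 0, "ay": 0, "az": 0, "grip": -1}, {"dx": 0, "dy": 0, "dz": 0, "ax": 0, "ay": 0, "az": 0, "grip": -1}, {"dx": 0, "dy": 0, "dz": 0, "ax": 0, "ay": 0, "az": 0, "grip": -1}]}}

```text
time_s: 18.2
ee_pos: [0.5553, 0.0275, 0.1885]
eef_rot: [3.066, -0.0, 3.14]
contact_force: [-0.1, -0.3, -4.0]
finger_gap: 0.0063
grasp_force: 56.9
```

Run:
```python
from h import *
c=manip.camera("wrist");save(c,"pics/w6.png")
s=manip.observe()["ee_pos"]
for q,g,z in(("dish_mid",[s[0],s[1]+.0475],s[2]-.0373),("dish_large",[.5535,.076],.035)):
  for d in manip.trace(q,c)[:3]:
    e=np.array(d["extent"]);
    print(q,e,d["conf"],fit([(c,e,np.array([1*(e[0]>2),1*(e[1]>2),1*(e[2]<509),1*(e[3]<381)]))],D[q],g,z))
plan([((.5545,.0315,.088),4.4)])
```

```text
dish_mid [246.4 128.1 468.4 328.9] 0.61 (array([0.55346379, 0.07463595]), array([-1.8, -0.9, 10.7, 22.4]))
dish_large [212.2  74.5 403.4 243.8] 0.79 (array([0.55257542, 0.07771074]), array([-1.8, -0.6,  4.6, 23.1]))
now [0.5553 0.0277 0.1886] [ 3.066 -0.     3.14 ] gap 0.0068 F [ 0.2  0.6 -4. ] t 18.35
   [0.0, -0.002, 0.056] [-0.0001, -0.0, -0.0001]
  x 3
```

View pics/w6.png

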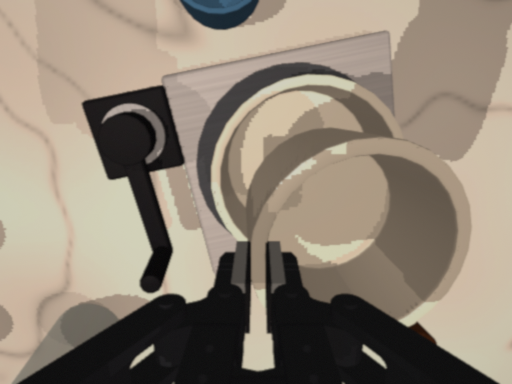

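The view shows the mid dish in the grip at (360,230), over the large dish on the plate at (305,165); heights account for the offset. Lower it.

>>> {"fn": "jog_arm", "kwargs": {"increments": [{"dx": 0, "dy": 0.0065, "dz": 0, "ax": 0, "ay": 0, "az": 0, "grip": -1}, {"dx": 0, "dy": -0.0033, "dz": 0.043, "ax": 0, "ay": 0, "az": 0, "grip": -1}, {"dx": 0, "dy": -0.0033, "dz": 0.043, "ax": 0, "ay": 0, "az": 0, "grip": -1}, {"dx": 0, "dy": -0.0033, "dz": 0.043, "ax": 0, "ay": 0, "az": 0, "grip": -1}, {"dx": 0, "dy": -0.0033, "dz": 0.038, "ax": 0, "ay": 0, "az": 0, "grip": -1}]}}

```text
time_s: 18.85
ee_pos: [0.5548, 0.0321, 0.0873]
eef_rot: [3.066, -0.0, 3.141]
contact_force: [0.8, 1.2, -3.5]
finger_gap: 0.0068
grasp_force: 57.0
```

>>> {"fn": "jog_arm", "kwargs": {"increments": [{"dx": 0, "dy": 0, "dz": 0.003, "ax": 0, "ay": 0, "az": 0, "grip": -1}, {"dx": 0, "dy": 0, "dz": 0.003, "ax": 0, "ay": 0, "az": 0, "grip": -1}, {"dx": 0, "dy": 0, "dz": 0, "ax": 0, "ay": 0, "az": 0, "grip": -1}, {"dx": 0, "dy": 0, "dz": 0, "ax": 0, "ay": 0, "az": 0, "grip": -1}, {"dx": 0, "dy": 0, "dz": 0, "ax": 0, "ay": 0, "az": 0, "grip": -1}]}}

```text
time_s: 19.35
ee_pos: [0.556, 0.032, 0.086]
eef_rot: [3.066, 0.002, 3.141]
contact_force: [0.1, -0.4, -2.5]
finger_gap: 0.0064
grasp_force: 57.1
```

>>> {"fn": "jog_arm", "kwargs": {"increments": [{"dx": 0, "dy": 0, "dz": 0.003, "ax": 0, "ay": 0, "az": 0, "grip": -1}, {"dx": 0, "dy": 0, "dz": 0.003, "ax": 0, "ay": 0, "az": 0, "grip": -1}, {"dx": 0, "dy": 0, "dz": 0, "ax": 0, "ay": 0, "az": 0, "grip": -1}, {"dx": 0, "dy": 0, "dz": 0, "ax": 0, "ay": 0, "az": 0, "grip": -1}, {"dx": 0, "dy": 0, "dz": 0, "ax": 0, "ay": 0, "az": 0, "grip": -1}]}}

```text
time_s: 19.85
ee_pos: [0.5556, 0.0322, 0.0817]
eef_rot: [3.066, 0.001, 3.141]
contact_force: [0.7, -1.9, -0.8]
finger_gap: 0.0067
grasp_force: 57.1
```

Touching begins; press a touch more and then release.

>>> {"fn": "jog_arm", "kwargs": {"increments": [{"dx": 0, "dy": 0, "dz": 0.003, "ax": 0, "ay": 0, "az": 0, "grip": -1}, {"dx": 0, "dy": 0, "dz": 0.001, "ax": 0, "ay": 0, "az": 0, "grip": -1}, {"dx": 0, "dy": 0, "dz": 0, "ax": 0, "ay": 0, "az": 0, "grip": -1}, {"dx": 0, "dy": 0, "dz": 0, "ax": 0, "ay": 0, "az": 0, "grip": -1}, {"dx": 0, "dy": 0, "dz": 0, "ax": 0, "ay": 0, "az": 0, "grip": -1}]}}

```text
time_s: 20.35
ee_pos: [0.5558, 0.0322, 0.0812]
eef_rot: [3.067, 0.003, 3.141]
contact_force: [-4.5, -3.8, 14.9]
finger_gap: 0.0064
grasp_force: 58.7
```

>>> {"fn": "jog_arm", "kwargs": {"increments": [{"dx": 0, "dy": 0, "dz": -0.003, "ax": 0, "ay": 0, "az": 0, "grip": -1}, {"dx": 0, "dy": 0, "dz": 0, "ax": 0, "ay": 0, "az": 0, "grip": -0.8}, {"dx": 0, "dy": 0, "dz": 0, "ax": 0, "ay": 0, "az": 0, "grip": -0.7}, {"dx": 0, "dy": 0, "dz": 0, "ax": 0, "ay": 0, "az": 0, "grip": -0.62}, {"dx": 0, "dy": 0, "dz": 0, "ax": 0, "ay": 0, "az": 0, "grip": -0.62}]}}

```text
time_s: 20.85
ee_pos: [0.5547, 0.0329, 0.0802]
eef_rot: [3.065, -0.001, 3.142]
contact_force: [0.2, 1.2, 0.3]
finger_gap: 0.0164
grasp_force: 0.0
```

>>> {"fn": "jog_arm", "kwargs": {"increments": [{"dx": 0, "dy": 0, "dz": -0.02, "ax": 0, "ay": 0, "az": 0, "grip": -0.62}, {"dx": 0, "dy": 0, "dz": -0.04, "ax": 0, "ay": 0, "az": 0, "grip": -0.62}, {"dx": 0, "dy": 0, "dz": -0.06, "ax": 0, "ay": 0, "az": 0, "grip": -0.4}, {"dx": 0, "dy": 0, "dz": -0.06, "ax": 0, "ay": 0, "az": 0, "grip": -0.3}, {"dx": 0, "dy": 0, "dz": 0, "ax": 0, "ay": 0, "az": 0, "grip": -0.3}]}}

```text
time_s: 21.35
ee_pos: [0.5583, 0.0237, 0.1946]
eef_rot: [3.067, 0.01, 3.141]
contact_force: [0.6, -1.2, 0.2]
finger_gap: 0.0298
grasp_force: 0.0
```

Run:
```python
from h import *
c=manip.camera("wrist");save(c,"pics/w7.png")
for q,g,z in(("dish_mid",[.555,.078],.043),("dish_large",[.5535,.076],.035)):
  for d in manip.trace(q,c)[:2]:
    e=np.array(d["extent"]);
    print(q,e,d["conf"],fit([(c,e,np.array([1*(e[0]>2),1*(e[1]>2),1*(e[2]<509),1*(e[3]<381)]))],D[q],g,z))
plan([((.632,-.243,.19),-3.3)])
```

```text
dish_mid [254.1 104.9 391.4 242.1] 0.73 (array([0.55365313, 0.08188417]), array([-1. ,  0.4,  1.1, -0.2]))
dish_mid [351.3 261.4 415.4 368. ] 0.39 (array([0.71658673, 0.12807881]), array([-55.6,  -1.3,   2.2,  19.1]))
dish_large [217.2  67.7 409.3 259.2] 0.58 (array([0.55254175, 0.07820936]), array([-1. ,  0.5,  1.1, -0.5]))
now [0.555  0.0243 0.1886] [3.066 0.    3.141] gap 0.03 F [ 0.6 -0.  -0.1] t 21.5
   [-0.018, -0.063, -0.005] [0.0061, 0.0, -0.0]
   [-0.018, -0.064, -0.004] [0.0061, 0.0, -0.0]
   [-0.018, -0.064, -0.003] [0.0061, 0.0, -0.0]
   [-0.018, -0.064, -0.002] [0.0061, 0.0, -0.0]
   [-0.018, -0.064, -0.0] [0.0061, 0.0, -0.0]
   [-0.018, -0.064, 0.001] [0.0061, 0.0, -0.0]
   [-0.018, -0.064, 0.002] [0.0061, 0.0, -0.0]
  x 7
```

View pics/w7.png

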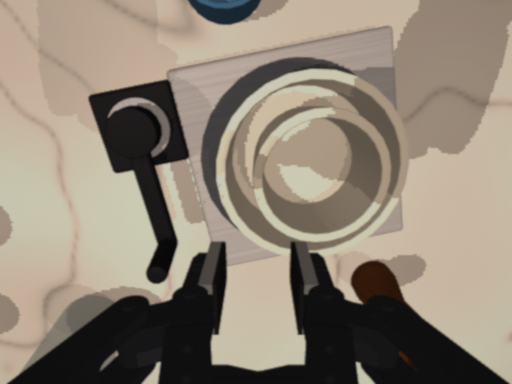

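The mid dish sits at (325,172) inside the large one at (312,163), a few mm apart. Now the small dish.

>>> {"fn": "jog_arm", "kwargs": {"increments": [{"dx": -0.018, "dy": -0.063, "dz": -0.005, "ax": 0.0061, "ay": 0, "az": 0, "grip": -0.3}, {"dx": -0.018, "dy": -0.064, "dz": -0.004, "ax": 0.0061, "ay": 0, "az": 0, "grip": -0.3}, {"dx": -0.018, "dy": -0.064, "dz": -0.003, "ax": 0.0061, "ay": 0, "az": 0, "grip": -0.3}, {"dx": -0.018, "dy": -0.064, "dz": -0.002, "ax": 0.0061, "ay": 0, "az": 0, "grip": -0.3}, {"dx": -0.018, "dy": -0.064, "dz": 0, "ax": 0.0061, "ay": 0, "az": 0, "grip": -0.3}]}}

```text
time_s: 22.0
ee_pos: [0.6083, -0.1683, 0.1878]
eef_rot: [-3.122, -0.003, 3.141]
contact_force: [0.5, -0.1, -0.4]
finger_gap: 0.0296
grasp_force: 0.0
```

>>> {"fn": "jog_arm", "kwargs": {"increments": [{"dx": -0.018, "dy": -0.064, "dz": 0.001, "ax": 0.0061, "ay": 0, "az": 0, "grip": -0.3}, {"dx": -0.018, "dy": -0.064, "dz": 0.002, "ax": 0.0061, "ay": 0, "az": 0, "grip": -0.3}, {"dx": 0, "dy": 0, "dz": 0, "ax": 0, "ay": 0, "az": 0, "grip": -0.3}, {"dx": 0, "dy": 0, "dz": 0, "ax": 0, "ay": 0, "az": 0, "grip": -0.3}, {"dx": 0, "dy": 0, "dz": 0, "ax": 0, "ay": 0, "az": 0, "grip": -0.3}]}}

```text
time_s: 22.5
ee_pos: [0.6298, -0.243, 0.189]
eef_rot: [-3.085, -0.002, -3.141]
contact_force: [0.5, 0.1, 0.0]
finger_gap: 0.0301
grasp_force: 0.0
```

Run:
```python
from h import *
c=manip.camera("wrist")
for d in manip.trace("dish_small",c)[:3]:
    e=np.array(d["extent"]);
    print(e,d["conf"],c["img"][d["pixels"]].mean(0).round(),fit([(c,e,np.array([1*(e[0]>2),1*(e[1]>2),1*(e[2]<509),1*(e[3]<381)]))],D["dish_small"],[.631,-.281]))
plan([])
```

```text
[176.5 235.4 236.5 313.9] 0.95 [57. 25. 63.] (array([ 0.74692966, -0.30014804]), array([-1.6, -1.7,  4.4,  2. ]))
[ 62.6 138.5 153.8 216.4] 0.93 [56. 21. 63.] (array([ 0.63944163, -0.39417289]), array([ 0.2,  1.4, -0.3, -1.2]))
[183.3 138.3 249.  213.8] 0.63 [125. 116. 100.] (array([ 0.63608493, -0.28548867]), array([-1.4, -0.5,  4. ,  0.6]))
now [ 0.6302 -0.2428  0.1899] [-3.084e+00 -1.000e-03 -3.141e+00] gap 0.0299 F [-0.3 -0.   0.2] t 22.6
```

>>> {"fn": "jog_arm", "kwargs": {"increments": [{"dx": -0.007, "dy": -0.012, "dz": 0.017, "ax": 0, "ay": 0, "az": 0, "grip": -0.3}, {"dx": 0, "dy": 0, "dz": 0.06, "ax": 0, "ay": 0, "az": 0, "grip": -0.3}, {"dx": 0, "dy": 0, "dz": 0.06, "ax": 0, "ay": 0, "az": 0, "grip": -0.3}, {"dx": 0, "dy": 0, "dz": 0.06, "ax": 0, "ay": 0, "az": 0, "grip": -0.3}, {"dx": 0, "dy": 0, "dz": 0.06, "ax": 0, "ay": 0, "az": 0, "grip": -0.3}], "squeeze": 40}}

```text
time_s: 23.1
ee_pos: [0.6348, -0.2601, 0.035]
eef_rot: [-3.083, 0.0, -3.141]
contact_force: [-1.5, 0.2, 0.1]
finger_gap: 0.0304
grasp_force: 0.0
```

>>> {"fn": "jog_arm", "kwargs": {"increments": [{"dx": 0, "dy": 0, "dz": 0, "ax": 0, "ay": 0, "az": 0, "grip": -0.3}, {"dx": 0, "dy": 0, "dz": 0, "ax": 0, "ay": 0, "az": 0, "grip": -0.6}, {"dx": 0, "dy": 0, "dz": 0, "ax": 0, "ay": 0, "az": 0, "grip": -0.8}, {"dx": 0, "dy": 0, "dz": 0, "ax": 0, "ay": 0, "az": 0, "grip": -1}, {"dx": 0, "dy": 0, "dz": 0, "ax": 0, "ay": 0, "az": 0, "grip": -1}]}}

```text
time_s: 23.6
ee_pos: [0.6359, -0.2608, 0.0386]
eef_rot: [-3.082, 0.003, 3.141]
contact_force: [-0.6, -0.1, -0.6]
finger_gap: 0.0085
grasp_force: 37.0
```

>>> {"fn": "jog_arm", "kwargs": {"increments": [{"dx": 0, "dy": 0, "dz": 0, "ax": 0, "ay": 0, "az": 0, "grip": -1}, {"dx": 0, "dy": 0, "dz": 0, "ax": 0, "ay": 0, "az": 0, "grip": -1}, {"dx": 0, "dy": 0, "dz": -0.01, "ax": 0, "ay": 0, "az": 0, "grip": -1}, {"dx": 0, "dy": 0, "dz": -0.01, "ax": 0, "ay": 0, "az": 0, "grip": -1}, {"dx": 0, "dy": 0, "dz": 0, "ax": 0, "ay": 0, "az": 0, "grip": -1}]}}

```text
time_s: 24.1
ee_pos: [0.6354, -0.26, 0.0498]
eef_rot: [-3.082, 0.001, 3.141]
contact_force: [0.5, 0.9, -0.1]
finger_gap: 0.0086
grasp_force: 37.1
```

Run:
```python
from h import *
plan([((.635,-.2575,.20),-3.2),((.555,.104,.20),-3.2)],.024)
```

```text
now [ 0.6354 -0.26    0.0498] [-3.082e+00  1.000e-03  3.141e+00] gap 0.0086 F [ 0.5  0.9 -0.1] t 24.1
   [0.0, -0.002, -0.036] [-0.0002, 0.0001, -0.0]
  x 7
   [0.008, 0.038, -0.002] [0.0, 0.0, 0.0]
  x 16
```

>>> {"fn": "jog_arm", "kwargs": {"increments": [{"dx": 0, "dy": -0.002, "dz": -0.03, "ax": 0, "ay": 0, "az": 0, "grip": -1}, {"dx": 0, "dy": -0.002, "dz": -0.042, "ax": 0, "ay": 0, "az": 0, "grip": -1}, {"dx": 0, "dy": -0.002, "dz": -0.042, "ax": 0, "ay": 0, "az": 0, "grip": -1}, {"dx": 0, "dy": -0.002, "dz": -0.042, "ax": 0, "ay": 0, "az": 0, "grip": -1}, {"dx": 0, "dy": -0.002, "dz": -0.042, "ax": 0, "ay": 0, "az": 0, "grip": -1}]}}

```text
time_s: 24.6
ee_pos: [0.6346, -0.2587, 0.1684]
eef_rot: [-3.083, -0.0, 3.141]
contact_force: [0.2, -0.4, -2.3]
finger_gap: 0.0082
grasp_force: 37.1
```

>>> {"fn": "jog_arm", "kwargs": {"increments": [{"dx": 0.0084, "dy": 0.0378, "dz": -0.002, "ax": 0, "ay": 0, "az": 0, "grip": -1}, {"dx": 0.0084, "dy": 0.0378, "dz": -0.002, "ax": 0, "ay": 0, "az": 0, "grip": -1}, {"dx": 0.0084, "dy": 0.0378, "dz": -0.002, "ax": 0, "ay": 0, "az": 0, "grip": -1}, {"dx": 0.0084, "dy": 0.0378, "dz": -0.002, "ax": 0, "ay": 0, "az": 0, "grip": -1}, {"dx": 0.0084, "dy": 0.0378, "dz": -0.002, "ax": 0, "ay": 0, "az": 0, "grip": -1}]}}

```text
time_s: 25.1
ee_pos: [0.6093, -0.1443, 0.1668]
eef_rot: [-3.083, -0.0, 3.141]
contact_force: [0.5, 1.3, -2.0]
finger_gap: 0.0085
grasp_force: 37.1
```

>>> {"fn": "jog_arm", "kwargs": {"increments": [{"dx": 0.0084, "dy": 0.0378, "dz": -0.002, "ax": 0, "ay": 0, "az": 0, "grip": -1}, {"dx": 0.0084, "dy": 0.0378, "dz": -0.002, "ax": 0, "ay": 0, "az": 0, "grip": -1}, {"dx": 0.0084, "dy": 0.0378, "dz": -0.002, "ax": 0, "ay": 0, "az": 0, "grip": -1}, {"dx": 0.0084, "dy": 0.0378, "dz": -0.002, "ax": 0, "ay": 0, "az": 0, "grip": -1}, {"dx": 0.0084, "dy": 0.0378, "dz": -0.002, "ax": 0, "ay": 0, "az": 0, "grip": -1}]}}

```text
time_s: 25.6
ee_pos: [0.5842, -0.0307, 0.1662]
eef_rot: [-3.083, -0.0, 3.141]
contact_force: [-0.2, 0.2, -1.1]
finger_gap: 0.008
grasp_force: 37.1
```

>>> {"fn": "jog_arm", "kwargs": {"increments": [{"dx": 0.0084, "dy": 0.0378, "dz": -0.002, "ax": 0, "ay": 0, "az": 0, "grip": -1}, {"dx": 0.0084, "dy": 0.0378, "dz": -0.002, "ax": 0, "ay": 0, "az": 0, "grip": -1}, {"dx": 0.0084, "dy": 0.0378, "dz": -0.002, "ax": 0, "ay": 0, "az": 0, "grip": -1}, {"dx": 0.0084, "dy": 0.0378, "dz": -0.002, "ax": 0, "ay": 0, "az": 0, "grip": -1}, {"dx": 0.0084, "dy": 0.0378, "dz": -0.002, "ax": 0, "ay": 0, "az": 0, "grip": -1}]}}

```text
time_s: 26.1
ee_pos: [0.559, 0.0829, 0.1656]
eef_rot: [-3.083, 0.0, 3.141]
contact_force: [0.3, -0.2, -1.2]
finger_gap: 0.0087
grasp_force: 37.1
```

>>> {"fn": "jog_arm", "kwargs": {"increments": [{"dx": 0.0084, "dy": 0.0378, "dz": -0.002, "ax": 0, "ay": 0, "az": 0, "grip": -1}, {"dx": 0, "dy": 0, "dz": 0, "ax": 0, "ay": 0, "az": 0, "grip": -1}, {"dx": 0, "dy": 0, "dz": 0, "ax": 0, "ay": 0, "az": 0, "grip": -1}, {"dx": 0, "dy": 0, "dz": 0, "ax": 0, "ay": 0, "az": 0, "grip": -1}, {"dx": 0, "dy": 0, "dz": 0, "ax": 0, "ay": 0, "az": 0, "grip": -1}]}}

```text
time_s: 26.6
ee_pos: [0.5546, 0.1038, 0.1655]
eef_rot: [-3.083, 0.0, 3.14]
contact_force: [1.1, -0.0, -1.7]
finger_gap: 0.0085
grasp_force: 37.2
```

Run:
```python
from h import *
s=manip.observe()["ee_pos"]; z=s[2]-.0378
for n in("wrist","side","scene"):
  c=manip.camera(n);save(c,f"pics/x_{n}.png")
  for q,g,zz in(("dish_small",[s[0],s[1]-.025],z),("dish_mid",[.5537,.0818],.043)):
   for d in manip.trace(q,c)[:3]:
    e=np.array(d["extent"]);gg=proj(c,[*g,zz+.035])
    if np.hypot(*((e[:2]+e[2:])/2-gg))<45: print(n,q,e,d["conf"],fit([(c,e,np.array([1*(e[0]>2),1*(e[1]>2),1*(e[2]<509),1*(e[3]<381)]))],D[q],g,zz))
plan([((.5545,.103,.09),-3.2)],.025)
```

```text
wrist dish_small [134.1 169.6 265.3 311.5] 0.79 (array([0.553941  , 0.07910003]), array([-4.1, -2.5,  2.2, 10.5]))
wrist dish_mid [152.5 115.9 309.8 248.6] 0.97 (array([0.55307404, 0.08163074]), array([-0.4, -2. ,  0.4, 18.2]))
side dish_small [217.6 141.7 232.2 171.2] 0.73 (array([0.55742285, 0.09097323]), array([-3.2, -0. ,  3.2, -0.1]))
side dish_mid [212.1 168.8 245.4 194. ] 0.75 (array([0.57338324, 0.10731541]), array([-0.9, -8.1,  0.9,  1. ]))
scene dish_small [280.3 167.5 302.8 200.7] 0.89 (array([0.56089666, 0.08071506]), array([-0.6, -0.5,  0.6,  0.4]))
scene dish_mid [270.6 188.1 312.2 217.6] 0.76 (array([0.53013954, 0.06587624]), array([ 1.1, -9.8, -1.1,  2.9]))
now [0.5543 0.1046 0.1655] [-3.083  0.     3.141] gap 0.0085 F [ 0.3 -0.4 -1.8] t 27.05
   [-0.0, 0.001, 0.031] [-0.0002, 0.0, -0.0]
  x 4
```

>>> {"fn": "jog_arm", "kwargs": {"increments": [{"dx": 0, "dy": 0.001, "dz": 0.032, "ax": 0, "ay": 0, "az": 0, "grip": -1}, {"dx": 0, "dy": 0.001, "dz": 0.032, "ax": 0, "ay": 0, "az": 0, "grip": -1}, {"dx": 0, "dy": 0.001, "dz": 0.032, "ax": 0, "ay": 0, "az": 0, "grip": -1}, {"dx": 0, "dy": 0.001, "dz": 0.024, "ax": 0, "ay": 0, "az": 0, "grip": -1}, {"dx": 0, "dy": 0, "dz": 0, "ax": 0, "ay": 0, "az": 0, "grip": -1}]}}

```text
time_s: 27.55
ee_pos: [0.5525, 0.1027, 0.0913]
eef_rot: [-3.083, -0.004, 3.141]
contact_force: [-0.4, 0.3, -0.6]
finger_gap: 0.0086
grasp_force: 37.2
```

>>> {"fn": "jog_arm", "kwargs": {"increments": [{"dx": 0, "dy": 0, "dz": 0.002, "ax": 0, "ay": 0, "az": 0, "grip": -1}, {"dx": 0, "dy": 0, "dz": 0.002, "ax": 0, "ay": 0, "az": 0, "grip": -1}, {"dx": 0, "dy": 0, "dz": 0, "ax": 0, "ay": 0, "az": 0, "grip": -1}, {"dx": 0, "dy": 0, "dz": 0, "ax": 0, "ay": 0, "az": 0, "grip": -1}, {"dx": 0, "dy": 0, "dz": 0, "ax": 0, "ay": 0, "az": 0, "grip": -1}]}}

```text
time_s: 28.05
ee_pos: [0.5546, 0.1028, 0.0916]
eef_rot: [-3.083, 0.001, 3.141]
contact_force: [0.2, -0.0, -0.9]
finger_gap: 0.0088
grasp_force: 37.2
```

>>> {"fn": "jog_arm", "kwargs": {"increments": [{"dx": 0, "dy": 0, "dz": 0.003, "ax": 0, "ay": 0, "az": 0, "grip": -1}, {"dx": 0, "dy": 0, "dz": 0.003, "ax": 0, "ay": 0, "az": 0, "grip": -1}, {"dx": 0, "dy": 0, "dz": 0, "ax": 0, "ay": 0, "az": 0, "grip": -1}, {"dx": 0, "dy": 0, "dz": 0, "ax": 0, "ay": 0, "az": 0, "grip": -1}, {"dx": 0, "dy": 0, "dz": 0, "ax": 0, "ay": 0, "az": 0, "grip": -1}]}}

```text
time_s: 28.55
ee_pos: [0.5548, 0.1031, 0.0891]
eef_rot: [-3.084, 0.002, -3.141]
contact_force: [-2.9, 1.2, 8.2]
finger_gap: 0.0084
grasp_force: 38.7
```

>>> {"fn": "jog_arm", "kwargs": {"increments": [{"dx": 0, "dy": 0, "dz": -0.002, "ax": 0, "ay": 0, "az": 0, "grip": -1}, {"dx": 0, "dy": 0, "dz": 0, "ax": 0, "ay": 0, "az": 0, "grip": -0.75}, {"dx": 0, "dy": 0, "dz": 0, "ax": 0, "ay": 0, "az": 0, "grip": -0.67}, {"dx": 0, "dy": 0, "dz": 0, "ax": 0, "ay": 0, "az": 0, "grip": -0.64}, {"dx": 0, "dy": 0, "dz": 0, "ax": 0, "ay": 0, "az": 0, "grip": -0.64}]}}

```text
time_s: 29.05
ee_pos: [0.5543, 0.1025, 0.0884]
eef_rot: [-3.083, -0.0, 3.141]
contact_force: [0.2, 0.4, -0.5]
finger_gap: 0.0151
grasp_force: 0.0
```

>>> {"fn": "jog_arm", "kwargs": {"increments": [{"dx": 0, "dy": 0, "dz": -0.015, "ax": 0, "ay": 0, "az": 0, "grip": -0.64}, {"dx": 0, "dy": 0, "dz": -0.03, "ax": 0, "ay": 0, "az": 0, "grip": -0.64}, {"dx": 0, "dy": 0, "dz": -0.05, "ax": 0, "ay": 0, "az": 0, "grip": -0.64}, {"dx": 0, "dy": 0, "dz": -0.07, "ax": 0, "ay": 0, "az": 0, "grip": -0.64}, {"dx": 0, "dy": 0, "dz": 0, "ax": 0, "ay": 0, "az": 0, "grip": -1}]}}

```text
time_s: 29.55
ee_pos: [0.5578, 0.1089, 0.1941]
eef_rot: [-3.084, 0.01, 3.142]
contact_force: [0.7, -0.7, -0.3]
finger_gap: 0.002
grasp_force: 0.0
```

Run:
```python
from h import *
out=[]
for n in("wrist",):
  c=manip.camera(n);s=manip.camera("side");save(dict(img=np.vstack([cv2.resize(c["img"],(400,300)),cv2.resize(s["img"][110:235,140:290],(400,300))])),"pics/w8.png")
  for q,g,zz in(("dish_small",[.554,.077],.051),("dish_mid",[.5537,.0818],.043),("dish_large",[.5525,.078],.035)):
   for d in manip.trace(q,c)[:3]:
    e=np.array(d["extent"]);gg=proj(c,[*g,zz+.035])
    if np.hypot(*((e[:2]+e[2:])/2-gg))<45: print(n,q,e,d["conf"],fit([(c,e,np.array([1*(e[0]>2),1*(e[1]>2),1*(e[2]<509),1*(e[3]<381)]))],D[q],g,zz))
# grip position: pivot from plate
P=np.array([.5545,.0745]);y=.18;R=np.array([[np.cos(y),-np.sin(y)],[np.sin(y),np.cos(y)]])
pv=P+R@[-.06,-.1405];print("pivot",pv,"post",pv+R@[.11,0],"on",pv+R@[0,-.11])
plan([((.68,.01,.19),0)])
```

```text
wrist dish_small [181.1 135.8 263.1 224.6] 0.89 (array([0.55544881, 0.07831122]), array([-0.7, -1. ,  0.7,  1. ]))
wrist dish_mid [157.3 106.1 298.8 244.6] 0.89 (array([0.55392275, 0.08079129]), array([-0.3,  0.2,  0.3, -0.2]))
wrist dish_large [132.3  70.5 324.1 260.3] 0.97 (array([0.5534677 , 0.07775923]), array([-3.5, -0.4,  1.9,  1.3]))
pivot [ 0.52062303 -0.07447181] post [ 0.62884584 -0.05477856] on [ 0.54031629 -0.18269462]
now [0.5534 0.1083 0.1864] [-3.083e+00 -2.000e-03  3.141e+00] gap -0.0002 F [-0.2  0.6 -0.1] t 29.8
   [-0.053, -0.041, 0.001] [-0.0047, -0.0002, -0.0]
   [-0.053, -0.041, 0.0] [-0.0047, -0.0002, -0.0]
   [-0.053, -0.041, -0.0] [-0.0047, -0.0002, -0.0]
   [-0.053, -0.041, -0.001] [-0.0047, -0.0002, -0.0]
  x 4
```

View pics/w8.png

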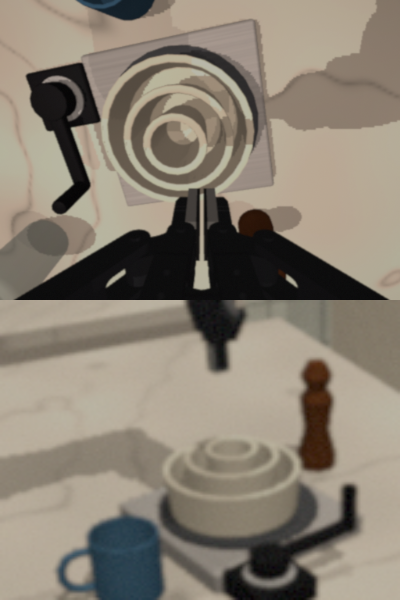

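All three dishes are nested, flat and centred on the plate; the handle still stands at off with its post at wrist-crop (65,205). Now push the switch with shut fingers.

Run:
```python
from h import *
pv=np.array([.5206,-.0745]);yw=.18
def F(t,s):
    a=yw-np.radians(t);return pv+.11*np.array([np.cos(a),np.sin(a)])+s*np.array([-np.sin(a),np.cos(a)])
st=F(0,.042);print(st)
plan([((*st,.19),0),((*st,.075),0)])
p=st
for t,s in[(0,.028),(5,.023)]+[(a,.0225) for a in range(15,86,10)]+[(92,.0215)]:
    q=F(t,s);d=(q-p)/.6;print(t,np.round(q,3),"dx",round(-d[0],4),"dy",round(d[1],4));p=q
```

```text
[ 0.62130356 -0.01348531]
now [0.5534 0.1083 0.1864] [-3.083e+00 -2.000e-03  3.141e+00] gap -0.0002 F [-0.2  0.6 -0.1] t 29.8
   [-0.028, -0.051, 0.001] [-0.0047, -0.0002, -0.0]
   [-0.028, -0.051, 0.001] [-0.0047, -0.0002, -0.0]
   [-0.028, -0.051, -0.0] [-0.0047, -0.0002, -0.0]
   [-0.028, -0.051, -0.001] [-0.0047, -0.0002, -0.0]
  x 4
   [0.0, -0.0, 0.064] [0.0, 0.0, 0.0]
  x 3
0 [ 0.624 -0.027] dx -0.0042 dy -0.023
5 [ 0.628 -0.041] dx -0.007 dy -0.0236
15 [ 0.632 -0.061] dx -0.0068 dy -0.0328
25 [ 0.633 -0.081] dx -0.0011 dy -0.0326
35 [ 0.63 -0.1 ] dx 0.0046 dy -0.0323
45 [ 0.624 -0.119] dx 0.0101 dy -0.031
55 [ 0.615 -0.136] dx 0.0154 dy -0.0288
65 [ 0.603 -0.151] dx 0.0201 dy -0.0257
75 [ 0.588 -0.164] dx 0.0243 dy -0.0218
85 [ 0.571 -0.175] dx 0.0277 dy -0.0172
92 [ 0.558 -0.18 ] dx 0.0226 dy -0.0093
```

>>> {"fn": "jog_arm", "kwargs": {"increments": [{"dx": -0.028, "dy": -0.051, "dz": 0.001, "ax": -0.0047, "ay": 0, "az": 0, "grip": -1}, {"dx": -0.028, "dy": -0.051, "dz": 0.001, "ax": -0.0047, "ay": 0, "az": 0, "grip": -1}, {"dx": -0.028, "dy": -0.051, "dz": 0, "ax": -0.0047, "ay": 0, "az": 0, "grip": -1}, {"dx": -0.028, "dy": -0.051, "dz": -0.001, "ax": -0.0047, "ay": 0, "az": 0, "grip": -1}, {"dx": 0, "dy": 0, "dz": 0.03, "ax": 0, "ay": 0, "az": 0, "grip": -1}]}}

```text
time_s: 30.3
ee_pos: [0.6243, -0.0186, 0.1736]
eef_rot: [-3.141, 0.003, 3.136]
contact_force: [0.6, 0.1, 0.1]
finger_gap: 0.0
grasp_force: 0.0
```

>>> {"fn": "jog_arm", "kwargs": {"increments": [{"dx": 0, "dy": 0, "dz": 0.055, "ax": 0, "ay": 0, "az": 0, "grip": -1}, {"dx": 0, "dy": 0, "dz": 0.055, "ax": 0, "ay": 0, "az": 0, "grip": -1}, {"dx": 0, "dy": 0, "dz": 0.05, "ax": 0, "ay": 0, "az": 0, "grip": -1}, {"dx": 0, "dy": 0, "dz": 0, "ax": 0, "ay": 0, "az": 0, "grip": -1}, {"dx": 0, "dy": 0, "dz": 0, "ax": 0, "ay": 0, "az": 0, "grip": -1}]}}

```text
time_s: 30.8
ee_pos: [0.6203, -0.0138, 0.0764]
eef_rot: [3.141, -0.003, 3.141]
contact_force: [0.5, -0.4, 1.1]
finger_gap: -0.0001
grasp_force: 0.0
```

>>> {"fn": "jog_arm", "kwargs": {"increments": [{"dx": -0.0042, "dy": -0.023, "dz": 0, "ax": 0, "ay": 0, "az": 0, "grip": -1}, {"dx": -0.007, "dy": -0.0236, "dz": 0, "ax": 0, "ay": 0, "az": 0, "grip": -1}, {"dx": -0.0068, "dy": -0.0328, "dz": 0, "ax": 0, "ay": 0, "az": 0, "grip": -1}, {"dx": -0.0011, "dy": -0.0326, "dz": 0, "ax": 0, "ay": 0, "az": 0, "grip": -1}, {"dx": 0.0046, "dy": -0.0323, "dz": 0, "ax": 0, "ay": 0, "az": 0, "grip": -1}]}}

```text
time_s: 31.3
ee_pos: [0.6302, -0.1015, 0.0784]
eef_rot: [3.14, 0.0, 3.141]
contact_force: [-2.5, 3.8, 0.3]
finger_gap: 0.0
grasp_force: 1.7
```

>>> {"fn": "jog_arm", "kwargs": {"increments": [{"dx": 0.0101, "dy": -0.031, "dz": 0, "ax": 0, "ay": 0, "az": 0, "grip": -1}, {"dx": 0.0154, "dy": -0.0288, "dz": 0, "ax": 0, "ay": 0, "az": 0, "grip": -1}, {"dx": 0.0201, "dy": -0.0257, "dz": 0, "ax": 0, "ay": 0, "az": 0, "grip": -1}, {"dx": 0.0243, "dy": -0.0218, "dz": 0, "ax": 0, "ay": 0, "az": 0, "grip": -1}, {"dx": 0.0277, "dy": -0.0172, "dz": 0, "ax": 0, "ay": 0, "az": 0, "grip": -1}]}}

```text
time_s: 31.8
ee_pos: [0.5724, -0.1783, 0.079]
eef_rot: [-3.14, 0.003, 3.14]
contact_force: [-0.7, 0.2, 0.5]
finger_gap: -0.0
grasp_force: 0.0
```

>>> {"fn": "jog_arm", "kwargs": {"increments": [{"dx": 0.02, "dy": -0.009, "dz": 0, "ax": 0, "ay": 0, "az": 0, "grip": -1}, {"dx": 0, "dy": 0, "dz": 0, "ax": 0, "ay": 0, "az": 0, "grip": -1}, {"dx": 0, "dy": 0, "dz": 0, "ax": 0, "ay": 0, "az": 0, "grip": -1}, {"dx": 0, "dy": 0, "dz": 0, "ax": 0, "ay": 0, "az": 0, "grip": -1}, {"dx": 0, "dy": 0, "dz": 0, "ax": 0, "ay": 0, "az": 0, "grip": -1}]}}

```text
time_s: 32.3
ee_pos: [0.5636, -0.1823, 0.0793]
eef_rot: [-3.14, 0.008, 3.141]
contact_force: [7.2, 0.0, -2.2]
finger_gap: 0.0001
grasp_force: 3.6
```

Run:
```python
from h import *
plan([])
for n in("scene","side"):
    c=manip.camera(n);print(n,[(np.round(d["extent"]).tolist(),round(d["conf"],2)) for d in manip.search_frame("switch",c)],"post on",proj(c,[.540,-.183,.112]).round(),"hub",proj(c,[.5206,-.0745,.06]).round())
```

```text
now [ 0.5636 -0.1823  0.0793] [-3.14   0.008  3.141] gap 0.0001 F [ 7.2  0.  -2.2] t 32.3
scene [([219.0, 163.0, 259.0, 194.0], 0.9)] post on [219. 160.] hub [253. 184.]
side [([234.0, 212.0, 268.0, 237.0], 0.6), ([185.0, 188.0, 270.0, 243.0], 0.54)] post on [265. 219.] hub [240. 216.]
```

>>> {"fn": "jog_arm", "kwargs": {"increments": [{"dx": -0.03, "dy": 0, "dz": 0, "ax": 0, "ay": 0, "az": 0, "grip": -1}, {"dx": -0.02, "dy": 0, "dz": -0.03, "ax": 0, "ay": 0, "az": 0, "grip": -1}, {"dx": 0, "dy": 0, "dz": -0.07, "ax": 0, "ay": 0, "az": 0, "grip": -1}, {"dx": 0, "dy": 0, "dz": -0.07, "ax": 0, "ay": 0, "az": 0, "grip": -1}, {"dx": 0, "dy": 0, "dz": 0, "ax": 0, "ay": 0, "az": 0, "grip": -1}]}}

```text
time_s: 33.0
ee_pos: [0.5935, -0.1832, 0.1873]
eef_rot: [-3.136, 0.012, 3.141]
contact_force: [0.9, -0.5, 0.3]
finger_gap: 0.0
grasp_force: 0.0
```

>>> {"fn": "jog_arm", "kwargs": {"increments": [{"dx": 0, "dy": 0, "dz": 0, "ax": 0, "ay": 0, "az": 0, "grip": -1}, {"dx": 0, "dy": 0, "dz": 0, "ax": 0, "ay": 0, "az": 0, "grip": -1}, {"dx": 0, "dy": 0, "dz": 0, "ax": 0, "ay": 0, "az": 0, "grip": -1}, {"dx": 0, "dy": 0, "dz": 0, "ax": 0, "ay": 0, "az": 0, "grip": -1}, {"dx": 0, "dy": 0, "dz": 0, "ax": 0, "ay": 0, "az": 0, "grip": -1}]}}

```text
time_s: 33.5
ee_pos: [0.5891, -0.1805, 0.1784]
eef_rot: [3.141, -0.001, 3.141]
contact_force: [0.5, 0.1, 0.1]
finger_gap: -0.0001
grasp_force: 0.0
```

Run:
```python
from h import *
plan([])
for n in("scene","wrist"):
    c=manip.camera(n)
    for d in manip.trace("switch",c)[:1]:
        v,u=np.nonzero(d["pixels"]);print(n,np.round(d["extent"]),d["conf"])
    a=.18-np.pi/2
    for t in (1.571,1.3): 
        b=.18-t;print(t,"post top",proj(c,[.5206+.11*np.cos(b),-.0745+.11*np.sin(b),.112]).round(),"gray",)
print(manip.hand_in())
```

```text
now [ 0.5891 -0.1805  0.1784] [ 3.141e+00 -1.000e-03  3.141e+00] gap -0.0001 F [0.5 0.1 0.1] t 33.5
scene [216. 161. 259. 193.] 0.58
1.571 post top [219. 160.] gray
1.3 post top [216. 166.] gray
wrist [244.  72. 420. 143.] 0.75
1.571 post top [254. 126.] gray
1.3 post top [267. 167.] gray
the job is handed in; nothing more can be done
None
```

The job is handed in, though no verdict came back: the three dishes are nested flat and centred on the hot plate, the switch is at its on stop going by the camera check and the force felt there, and I never touched the jar, mill or mug; the first grasp of the large dish slipped before it lifted, shifting it about 10 mm on the counter, and the second held.

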